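Pin the cold-finger sledge for transport

TASK

Make the cold finger safe for transport in the open instrument case: first lift the lens mount out of the way of the sledge and stand it upright in its pocket in the foam, then slide the sledge with the copper block fully home so that its lug goes between the fork plates, and then push the long T-headed pin through fork and lug from the robot's side until its head sits against the fork. Keep the lens mount upright, and leave the other loose things where they are.

Things in the scene. Friction and masses are not known exactly. Their poses are not given: they have to be found in the camera images.
- case: Olive steel instrument case lying open, fixed on the bench: two half shells, each 280 (x) x 300 (y) mm, walls 50 high, 4 thick. Origin at bench height under the centre of the working half; the lid half lies folded back beyond it (x 145 to 425 mm). A grey foam deck fills the working half up to z = 32. The sledge runs on it along y at x = 0, towards the fork.
- fork_mouth (a point): Centre of the near hole's mouth in the steel fork (case frame x -29, y -90, z 85 mm); axes as the case. The fork: two upright plates on the deck, 15 thick (x -29 to -14 and 14 to 29), 50 wide (y -115 to -65), up to z = 112, each with a greased 20 mm round hole along x at y -90, z 85. The pin goes in here along the case's +x.
- pocket (a point): Centre of the floor of the lens mount's pocket, a rectangular recess in the foam 58 (x) x 42 (y) mm, 14 deep, with a pale floor (at case frame x = 85, y = 60, z = 18 mm); axes as the case.
- sledge (a joint): Travel of the sledge along the case's +y away from home (m): 0 = fully home against its stop, lug hole in line with the fork holes; up to 0.125. It slides with light friction and stays where it is left.
- lug_hole (a point): Centre of the hole (20 mm, along x) in the sledge's lug, a steel plate 24 thick in x, 44 wide and 44 high, z = 85 mm; axes as the case. The lug reaches 22 mm beyond the hole towards the fork (-y) and is fixed by a bar to the copper block.
- block_back (a point): On the rear face (the +y face, away from the fork) of the copper cold-finger block, at z = 85 mm and 105 mm from the lug hole along +y. The block is 50 (x) x 60 (y) mm, from z = 42 to 104, with an 8 mm high disc on top.
- lens_mount: Blue lens mount standing on the foam between the lug and the fork: base 45 (x) x 28 (y) x 12 mm, upright frame 45 (x) x 18 (y) mm up to z = 75 with a round lens seen along y. Origin at the centre of its underside, z up. About 0.2 kg.
- long_pin: The long T-headed steel pin, lying flat on the bench, 0.2 kg: round shaft 18 mm diameter, 125 long, last 12 tapering to 8 diameter; head block 22 (x) x 50 (y) x 18 (z). x runs along the shaft to the tip. Origin on its underside (9 below the shaft axis), 55 from the head's seating face; tip at x = 70, head x -77 to -55.
- pin_seat (a point): On the long pin's axis, in the plane of the head's seating face (meets fork_mouth when seated); axes as the pin.
- pin_tip (a point): On the long pin's axis at the tip.
- short_pin: Bystander: a short T-headed pin of the same thickness, shaft only 55 mm, too short for the fork. Origin on its underside, 20 mm from the head's seating face; x towards the tip.
- connector: Bystander: silver twist-lock fiber connector body standing upright, 44 mm diameter, 65 high. Origin at the centre of its underside.
- flange: Bystander: dark round viewport flange, 114 mm diameter, 28 high, lying in the lid half. Origin at the centre of its underside.
- bottle: Bystander: white bottle, 60 mm diameter, 150 high. Origin at the centre of its underside.
- jar: Bystander: amber jar, 64 mm diameter, 80 high. Origin at the centre of its underside.

How it is judged:
By the outcome, as a careful person would: the job done as asked, in the order asked, and still so for the second after the job is handed in, with the robot touching nothing.
It also fails if it takes over 72 s, if anything falls off the work surface, if the arm or the gripper's body presses on something with over 40 N, if the wrist force passes 120 N, or if a joint passes its speed limit or range.

ROBOT

A 6-joint arm with a two-finger parallel gripper is mounted at the origin on the work surface. World frame = base frame: x ahead of the robot, y to its left, z up, the work surface at z = 0. Lengths are in m, angles in degrees, forces in N, time in s.
With the tool pointing down it reaches from about 0.275 to 0.825 m from the base axis. Payload 5.2 kg.
Tool frame: the origin (TCP) lies at the very end of the fingers, on their centre line; the grasp point (between the pads) lies 19 mm behind it; z points along the fingers, y is the line along which they close (so a half turn about z gives the same grasp; the last joint's range is limited). The gripper opens to 93 mm and grips with 3 to 60 N. Pads are 15 mm wide; open, the fingers measure 128 mm over their backs; the gripper's body (75 mm by 188 mm) begins 65 mm behind the grasp point.
Start: joints at [64.584, 14.817, 87.949, -0, 77.235, -11.62], TCP at [0.131, 0.534, 0.219] pointing down, gripper open.
Joint ranges: [-179.93, 179.93], [-52.35, 119.4], [10.71, 147.94], [-69.91, 249.91], [12.55, 155.21], [-178.61, 178.61]. Speed limits (degrees/s): [147.25, 147.25, 180, 180, 180, 180].

INTERFACE

Orientations are given as a 3x3 rotation matrix whose columns are the frame's x, y, z axes.
In Python, from cell import telemetry, snapshot, job_done gives the robot as it stands.
- The arm moves only by the tool jog_arm, never from a script. Its argument "rows" is a list of rows, each an object of numbers: "tx", "ty", "tz": the shift along the tool's x, y, z scaled (see below); "rx", "ry", "rz": the turn, a rotation vector about the tool's x, y, z scaled (see below). A call has 1 to 8 rows; each row is the pose to reach, as a shift and turn from the pose commanded when the call began, along the tool's axes at that moment; what a row does not reach only later rows make up. The controller multiplies each number of a shift by 20 cm and each number of a turn by 60 degrees. A row lasts 1/10 s, in which the tool goes at most 50 mm and 8.59 degrees, less where a joint would pass 70% of its speed; a pose out of reach is approached as far as the arm can. A call with a number of a shift or a turn outside -1 to 1 is refused whole. A call with a gripper value outside its range is refused whole. "fingers" is the opening, from 0 (shut) to 1 (fully open), set as the call begins (left out, the last holds). The fingers move at their own pace and stop on an object; "force" is the grip in N (left out, the last holds). Time passes only in rows, so rows that repeat a pose let the fingers close. It gives the time, the measured TCP pose, the force, the opening and the grip force at its end, in the units of the state.
- telemetry.get_state(): the state, without advancing time (a new reading comes with each control period).
- snapshot(name): name is "scene" or "top" or "wrist"; returns a dict with "img" (400x640x3 uint8, red, green, blue), "fx", "fy", "cx", "cy" (pixels), "D" ([k1, k2, p1, p2, k3] as OpenCV has them; the pictures are not rectified), "camera_from_world" (4x4, takes a point from world to camera coordinates). Camera axes: x right, y up, looking along -z (the intrinsics and any distortion apply to the point x, -y, -z); pixel columns grow to the right and rows downward; lengths in m; the calibration is good to about 2 mm. A picture is of the moment at which its call begins. There is no depth.
- job_done(): hands the job in; it is judged then, once.
The state is a dict: "clock": time; "qpos": joint angles; "joint_velocities": joint speeds; "tau": joint torques, N m; "ee_pos": TCP position; "tool_rot": TCP orientation; "contact_force": force on the tool from outside, world axes, zero at the start; "moment": the same for the moment, N m; "width": finger opening in m; "grip_force": force on a finger pad.
Only numpy, scipy, OpenCV 4.12 (cv2) and the standard library are available. Lean on these libraries where they do the work, as an engineer would, in place of code of your own. Each camera call takes 0.05 s, during which the arm holds its last target. There are 200 camera calls.

## Working session

There is one attempt and no reset: what is moved stays moved. The work goes in short steps, Python scripts to look and compute and a tool call to move; the robot and the scene stay as the last step left them, time stands still between calls to the robot, and variables do not carry over. Pictures are saved under pics/ and viewed, at most 10 in all, crops included, and the job is handed in when it is done.

Besides the shell and the picture viewer there is one more tool, called after "Emit:" as name(argument=value, ...) on one line, values as JSON. jog_arm: Moves the arm, as the interface text tells. Its arguments: {"type":"object","properties":{"rows":{"type":"array","items":{"type":"object","properties":{"tx":{"type":"number","minimum":-1,"maximum":1},"ty":{"type":"number","minimum":-1,"maximum":1},"tz":{"type":"number","minimum":-1,"maximum":1},"rx":{"type":"number","minimum":-1,"maximum":1},"ry":{"type":"number","minimum":-1,"maximum":1},"rz":{"type":"number","minimum":-1,"maximum":1}}}},"fingers":{"type":"number"},"force":{"type":"number"}},"required":["rows"]}

```bash
ls; mkdir -p pics
python3 - <<'E'
from cell import telemetry, snapshot
import cv2,numpy as np
print(telemetry.get_state())
for n in ("scene","top"):
    s=snapshot(n); cv2.imwrite(f"pics/{n}0.png",s["img"][:,:,::-1]); print(n,s["fx"],s["fy"],s["cx"],s["cy"],s["D"],np.round(s["camera_from_world"],3).tolist())
E
```

```text
pics
{'clock': 0.0, 'qpos': array([ 6.45840693e+01,  1.48599441e+01,  8.80107662e+01, -1.96524190e-03,
        7.72346779e+01, -1.16186672e+01]), 'joint_velocities': array([-0.01026935, -0.02937845,  0.05277603, -0.01992159,  0.04081388,
       -0.11584844]), 'tau': array([-1.05439660e-03, -4.37308967e+01, -2.83995384e+01,  7.17571378e-02,
        4.12488577e-02, -1.37150732e-04]), 'ee_pos': array([0.13090804, 0.53362834, 0.21781346]), 'tool_rot': array([[-9.71147358e-01,  2.38478998e-01, -7.59217717e-04],
       [ 2.38479968e-01,  9.71145971e-01, -1.67570534e-03],
       [ 3.37690696e-04, -1.80841503e-03, -9.99998308e-01]]), 'contact_force': array([ 0.28769388, -0.14472831,  0.33881265]), 'moment': array([-0.00175173,  0.0440245 , -0.00528553]), 'grip_force': 0.0, 'width': 0.09303859381602726}
scene 408.7385152349337 408.7385152349337 316.26107161791145 203.90914021358674 [-0.10648588  0.          0.          0.          0.        ] [[-0.88, 0.475, 0.007, 0.53], [-0.343, -0.644, 0.684, 0.16], [0.329, 0.599, 0.73, -1.337], [0.0, 0.0, 0.0, 1.0]]
top 400.3736473579489 400.3736473579489 315.9328803374701 207.65023169459045 [-0.08325613  0.          0.          0.          0.        ] [[0.016, -1.0, -0.014, 0.03], [0.986, 0.014, 0.165, -0.595], [-0.165, -0.016, 0.986, -1.124], [0.0, 0.0, 0.0, 1.0]]
```

View pics/top0.png

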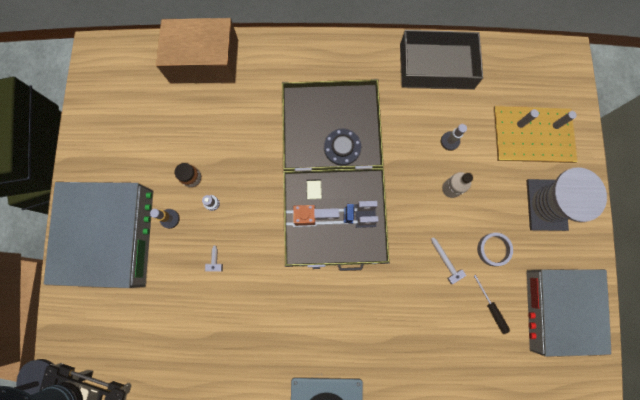

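View pics/scene0.png

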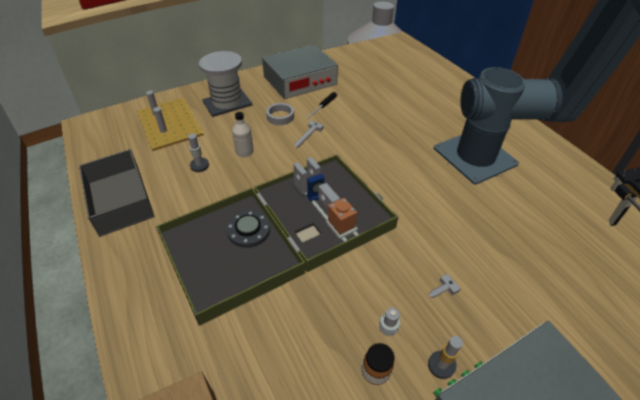

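The top view shows the case centre at about (336,217), the blue mount at (351,213), fork at (369,213), copper block at (304,214), pocket at (314,190), long pin from (434,239) to its head at (457,277), and the short pin at (213,260). The scene view agrees: mount (317,186), block (342,215), long pin (310,133).

```bash
cat > h.py <<'E'
import cv2,numpy as np
from cell import telemetry, snapshot
def ray(s,px):
    K=np.array([[s["fx"],0,s["cx"]],[0,s["fy"],s["cy"]],[0,0,1]])
    n=cv2.undistortPoints(np.array(px,float).reshape(-1,1,2),K,np.array(s["D"],float)).reshape(-1,2)
    d=np.c_[n[:,0],-n[:,1],-np.ones(len(n))]
    M=np.array(s["camera_from_world"]);R=M[:3,:3]
    return -R.T@M[:3,3], d@R
def onz(s,px,z):
    c,d=ray(s,px); z=np.asarray(z,float)
    return c+d*((z-c[2])/d[:,2])[:,None]
def proj(s,P):
    K=np.array([[s["fx"],0,s["cx"]],[0,s["fy"],s["cy"]],[0,0,1]])
    M=np.array(s["camera_from_world"]); p=np.atleast_2d(P)@M[:3,:3].T+M[:3,3]
    q=p*[1,-1,-1]
    return cv2.projectPoints(q,np.zeros(3),np.zeros(3),K,np.array(s["D"],float))[0].reshape(-1,2)
def tri(views):  # [(s,px),...] -> point, residual
    A=0;b=0;L=[]
    for s,p in views:
        c,d=ray(s,[p]);d=d[0]/np.linalg.norm(d[0]);Q=np.eye(3)-np.outer(d,d);A=A+Q;b=b+Q@c;L.append((c,Q))
    x=np.linalg.solve(A,b); return x,[np.linalg.norm(Q@(x-c)) for c,Q in L]
def mask(s,lo,hi):
    return cv2.inRange(cv2.cvtColor(s["img"],cv2.COLOR_RGB2HSV),np.array(lo),np.array(hi))
def save(s,n,box=None,k=1):
    im=s["img"][:,:,::-1]
    if box: im=im[box[1]:box[3],box[0]:box[2]]
    cv2.imwrite("pics/"+n,cv2.resize(im,None,fx=k,fy=k,interpolation=cv2.INTER_CUBIC))
def move(dworld=None,target=None,R=None):
    """tool-axis jog numbers to target pos / orientation, from the present pose"""
    st=telemetry.get_state();R0=st["tool_rot"]
    d=np.array(dworld) if dworld is not None else np.array(target)-st["ee_pos"]
    t=R0.T@d/0.2
    r=np.zeros(3) if R is None else np.degrees(cv2.Rodrigues(R0.T@R)[0].ravel())/60
    return np.round(t,4),np.round(r,4)
E
python3 - <<'E'
from h import *
s=snapshot("top")
for n,p,z in [("case corners nearR nearL",(388,263),.05),("",(285,266),.05),("",(284,170),.05),("",(384,169),.05),("mount",(351,213),.075),("fork",(369,213),.112),("block",(304,214),.104),("pocket",(314,190),.018),("pintip",(434,239),.009),("pinhead",(457,277),.018),("short",(213,260),.01),("bottle",(456,190),.0)]:
    print(n,np.round(onz(s,[p],z)[0],3))
w=snapshot("wrist"); st=telemetry.get_state();M=w["camera_from_world"];c=-M[:3,:3].T@M[:3,3]
print("cam in tool",st["tool_rot"].T@(c-st["ee_pos"]),"\n",M[:3,:3]@st["tool_rot"],w["fx"])
E
```

```text
case corners nearR nearL [ 0.437 -0.17   0.05 ]
 [0.424 0.125 0.05 ]
 [0.707 0.136 0.05 ]
 [ 0.715 -0.162  0.05 ]
mount [ 0.577 -0.062  0.075]
fork [ 0.572 -0.109  0.112]
block [0.567 0.071 0.104]
pocket [0.654 0.047 0.018]
pintip [ 0.511 -0.317  0.009]
pinhead [ 0.399 -0.38   0.018]
short [0.438 0.346 0.01 ]
bottle [ 0.665 -0.393  0.   ]
cam in tool [ 0.08222801 -0.00017794 -0.16594483] 
 [[-0.00207689  0.99999667  0.00153502]
 [ 0.95521868  0.00152968  0.29589683]
 [ 0.2958935   0.00208083 -0.95521867]] 283.3073839488249
```

Emit:
jog_arm(rows=[{"tx": -0.95, "ty": -0.77, "tz": -0.17}, {"tx": -0.95, "ty": -0.77, "tz": -0.17}, {"tx": -0.95, "ty": -0.77, "tz": -0.17}, {"tx": -0.95, "ty": -0.77, "tz": -0.17}, {"tx": -0.95, "ty": -0.77, "tz": -0.17}])

```text
$.rows[0]: bad value
```

Emit:
jog_arm(rows=[{"tx": -0.95, "ty": -0.77, "tz": -0.17, "rz": 0.9}, {"tx": -0.95, "ty": -0.77, "tz": -0.17, "rz": 0.9}, {"tx": -0.95, "ty": -0.77, "tz": -0.17, "rz": 0.9}, {"tx": -0.95, "ty": -0.77, "tz": -0.17, "rz": 0.9}, {"tx": -0.95, "ty": -0.77, "tz": -0.17, "rz": 0.9}, {"tx": -0.95, "ty": -0.77, "tz": -0.17, "rz": 0.9}, {"tx": -0.95, "ty": -0.77, "tz": -0.17, "rz": 0.9}, {"tx": -0.95, "ty": -0.77, "tz": -0.17, "rz": 0.9}])

```text
$.rows[0]: bad value
```

Run:
```python
from h import *
a=np.radians(92.5);R=np.array([[np.cos(a),np.sin(a),0],[np.sin(a),-np.cos(a),0],[0,0,-1]])
print(telemetry.get_state()["ee_pos"],move(target=[.575,0.0,.30],R=R))
```

```text
[0.13102631 0.53385922 0.21814258] (array([-2.7923, -2.0634, -0.4076]), array([-1.0000e-03,  5.0000e-04,  1.2284e+00]))
```

Emit:
jog_arm(rows=[{"tx": -0.95, "ty": -0.77, "tz": -0.17, "rx": 0, "ry": 0, "rz": 0}, {"tx": -0.95, "ty": -0.77, "tz": -0.17, "rx": 0, "ry": 0, "rz": 0}, {"tx": -0.95, "ty": -0.77, "tz": -0.17, "rx": 0, "ry": 0, "rz": 0}, {"tx": -0.95, "ty": -0.77, "tz": -0.17, "rx": 0, "ry": 0, "rz": 0}, {"tx": -0.95, "ty": -0.77, "tz": -0.17, "rx": 0, "ry": 0, "rz": 0}])

```text
clock: 0.7
ee_pos: [0.2796, 0.3375, 0.2529]
tool_rot: [[-0.971, 0.238, 0.0], [0.238, 0.971, -0.0], [-0.0, 0.0, -1.0]]
contact_force: [0.9, -0.2, -0.1]
width: 0.0929
grip_force: 0.0
```

Emit:
jog_arm(rows=[{"tx": -0.95, "ty": -0.77, "tz": -0.17, "rx": 0, "ry": 0, "rz": 0.9}, {"tx": -0.95, "ty": -0.77, "tz": -0.17, "rx": 0, "ry": 0, "rz": 0.9}, {"tx": -0.95, "ty": -0.77, "tz": -0.17, "rx": 0, "ry": 0, "rz": 0.9}, {"tx": -0.95, "ty": -0.77, "tz": -0.17, "rx": 0, "ry": 0, "rz": 0.9}, {"tx": -0.95, "ty": -0.77, "tz": -0.17, "rx": 0, "ry": 0, "rz": 0.9}, {"tx": -0.95, "ty": -0.77, "tz": -0.17, "rx": 0, "ry": 0, "rz": 0.9}, {"tx": -0.95, "ty": -0.77, "tz": -0.17, "rx": 0, "ry": 0, "rz": 0.9}])

```text
clock: 1.4
ee_pos: [0.4277, 0.1427, 0.2865]
tool_rot: [[-0.37, 0.929, -0.0], [0.929, 0.37, -0.0], [0.0, -0.0, -1.0]]
contact_force: [-0.7, -0.2, -0.3]
width: 0.0935
grip_force: 0.0
```

Run:
```python
from h import *
a=np.radians(92.5);R=np.array([[np.cos(a),np.sin(a),0],[np.sin(a),-np.cos(a),0],[0,0,-1]])
print(telemetry.get_state()["ee_pos"],move(target=[.575,0.0,.30],R=R))
```

```text
[0.42766097 0.14272966 0.28648821] (array([-0.9355,  0.4205, -0.0678]), array([-4.000e-04, -1.000e-04,  3.201e-01]))
```

Emit:
jog_arm(rows=[{"tx": -0.94, "ty": 0.42, "tz": -0.07, "rx": 0, "ry": 0, "rz": 0.32}, {"tx": -0.94, "ty": 0.42, "tz": -0.07, "rx": 0, "ry": 0, "rz": 0.32}, {"tx": -0.94, "ty": 0.42, "tz": -0.07, "rx": 0, "ry": 0, "rz": 0.32}, {"tx": -0.94, "ty": 0.42, "tz": -0.07, "rx": 0, "ry": 0, "rz": 0.32}, {"tx": -0.94, "ty": 0.42, "tz": -0.07, "rx": 0, "ry": 0, "rz": 0.32}, {"tx": -0.94, "ty": 0.42, "tz": -0.07, "rx": 0, "ry": 0, "rz": 0.32}])

```text
clock: 2.0
ee_pos: [0.576, 0.0009, 0.2995]
tool_rot: [[-0.05, 0.999, -0.002], [0.999, 0.05, 0.0], [0.001, -0.002, -1.0]]
contact_force: [0.2, 0.5, 0.1]
width: 0.0929
grip_force: 0.0
```

Run:
```python
from h import *
import pickle
s=snapshot("wrist");pickle.dump(s,open("w1.pkl","wb"));save(s,"w1.png");print(telemetry.get_state()["ee_pos"])
```

```text
[0.57510132 0.00211972 0.29987331]
```

View pics/w1.png

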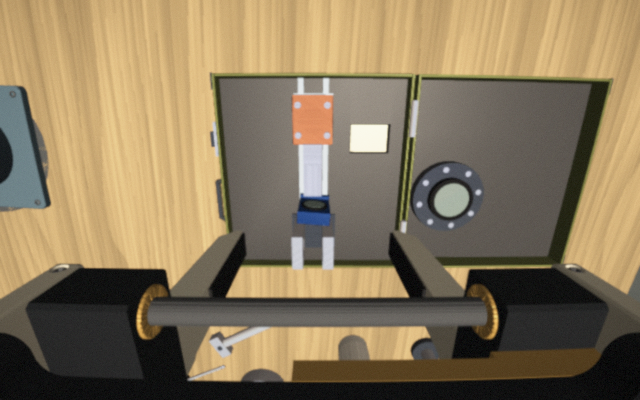

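The wrist view shows block (313,119), pocket (369,138), blue mount (315,208), fork plate tops (298,252)/(328,252), and case rim corners (213,74), (414,74). I'll take a second viewpoint for the heights.

Emit:
jog_arm(rows=[{"tx": 0.3, "ty": 0.2, "tz": 0.25, "rx": 0, "ry": 0, "rz": 0}, {"tx": 0.3, "ty": 0.2, "tz": 0.25, "rx": 0, "ry": 0, "rz": 0}, {"tx": 0.3, "ty": 0.2, "tz": 0.25, "rx": 0, "ry": 0, "rz": 0}, {"tx": 0.3, "ty": 0.2, "tz": 0.25, "rx": 0, "ry": 0, "rz": 0}])

```text
clock: 2.45
ee_pos: [0.6109, 0.0659, 0.2505]
tool_rot: [[-0.056, 0.998, -0.002], [0.998, 0.056, -0.0], [-0.0, -0.002, -1.0]]
contact_force: [-0.4, -0.3, 0.3]
width: 0.093
grip_force: 0.0
```

Run:
```python
from h import *
import pickle
s=snapshot("wrist");pickle.dump(s,open("w2.pkl","wb"))
a=pickle.load(open("w1.pkl","rb"))
A=cv2.resize(a["img"][70:275,205:425],None,fx=1.8,fy=1.8,interpolation=cv2.INTER_CUBIC)
B=cv2.resize(s["img"][70:330,160:400],None,fx=1.6,fy=1.6,interpolation=cv2.INTER_CUBIC)
H=max(A.shape[0],B.shape[0]);P=lambda i:cv2.copyMakeBorder(i,0,H-i.shape[0],0,0,cv2.BORDER_CONSTANT)
cv2.imwrite("pics/cmp.png",np.hstack([P(A),P(B)])[:,:,::-1])
for n,v in (("w1",a),("w2",s)):
  for nm,lo,hi in (("pocket",(15,15,170),(40,110,255)),("block",(3,120,120),(14,255,255)),("blue",(105,120,50),(125,255,255))):
    m=mask(v,lo,hi);m[:60]=0;m[330:]=0;m[:,420:]=0;m[:,:210 if n=="w1" else 150]=0
    c=[c for c in cv2.findContours(m,0,2)[0] if cv2.contourArea(c)>150]
    for k in c: print(n,nm,cv2.contourArea(k),np.round(cv2.boxPoints(cv2.minAreaRect(k)),1).tolist())
```

```text
w1 pocket 295.0 [[264.0, 327.0], [419.0, 327.0], [419.0, 329.0], [264.0, 329.0]]
w1 pocket 4637.0 [[227.0, 266.0], [407.0, 266.0], [407.0, 297.0], [227.0, 297.0]]
w1 pocket 755.5 [[210.0, 245.0], [210.0, 139.0], [225.0, 139.0], [225.0, 245.0]]
w1 pocket 980.0 [[349.0, 124.0], [387.0, 124.0], [387.0, 151.0], [349.0, 151.0]]
w1 pocket 2597.5 [[210.0, 60.0], [419.0, 60.0], [419.0, 75.0], [210.0, 75.0]]
w1 block 1741.0 [[292.0, 96.0], [332.0, 96.0], [332.0, 144.0], [292.0, 144.0]]
w1 blue 405.5 [[297.0, 207.0], [329.0, 207.0], [329.0, 225.0], [297.0, 225.0]]
w2 pocket 1022.0 [[325.0, 172.0], [365.0, 172.0], [365.0, 199.0], [325.0, 199.0]]
w2 pocket 20430.5 [[150.0, 60.0], [419.0, 60.0], [419.0, 287.0], [150.0, 287.0]]
w2 block 2024.0 [[256.0, 152.0], [301.0, 152.0], [301.0, 203.0], [256.0, 203.0]]
w2 blue 453.5 [[265.0, 264.0], [300.0, 264.0], [300.0, 285.0], [265.0, 285.0]]
```

View pics/cmp.png

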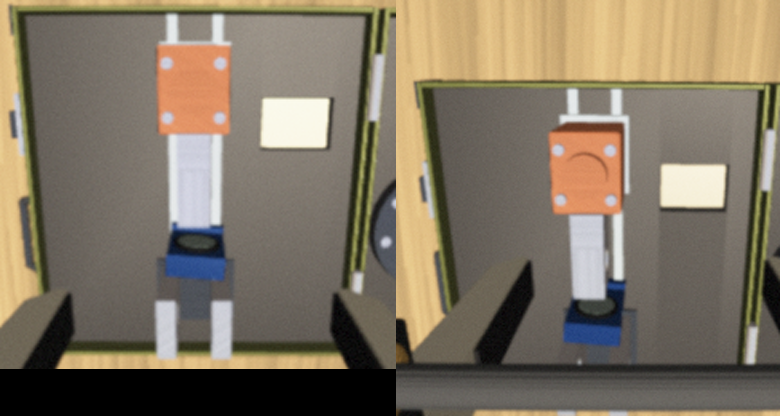

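The crops show the same parts: mount top far edge around w1 (314,224)/w2 (283,285), pocket centres (368.5,138)/(345.5,186), block disc, lug in front of the mount, fork tops in w1 only.

Run:
```python
from h import *
import pickle
a=pickle.load(open("w1.pkl","rb"));b=pickle.load(open("w2.pkl","rb"))
f1=lambda x,y:(205+x/1.8,70+y/1.8); f2=lambda x,y:(160+(x-396)/1.6,70+y/1.6)
for n,p,q in [("mount farL",(168,275),(565,341)),("mount farR",(223,277),(620,344)),("pocket",((368.5-205)*1.8,68*1.8),((345.5-160)*1.6+396,116*1.6)),
 ("rim TL",(13,8),(419,84)),("rim TR",(374,9),(766,85)),("block front L",(159,133),(552,212)),("block front R",(230,134),(622,213)),("lug frontL",(180,227),(573,298)),("lug frontR",(212,227),(606,299))]:
    x,r=tri([(a,f1(*p)),(b,f2(*q))]); print(n,np.round(x,4),np.round(r,4))
print("rim z=.05",np.round(onz(a,[f1(13,8),f1(374,9),f1(45,354)],.05),4).tolist(),np.round(onz(b,[f2(419,84),f2(766,85)],.05),4).tolist())
print("pocket z.018",onz(a,[(368.5,138)],.018),onz(b,[(345.5,186)],.018))
print("fork tops z.112",np.round(onz(a,[f1(156,358),f1(176,358),f1(212,358),f1(232,358),f1(156,301),f1(232,301)],.112),4).tolist())
print("mount .075/.107",[np.round(onz(v,[p],z)[0],4).tolist() for v,p in((a,f1(196,276)),(b,f2(593,342.5))) for z in(.075,.107)])
```

```text
mount farL [ 0.5534 -0.0652  0.1079] [0.0005 0.0005]
mount farR [ 0.596  -0.0656  0.107 ] [0.0006 0.0006]
pocket [0.6531 0.0451 0.0234] [0. 0.]
rim TL [0.4254 0.1233 0.0467] [0. 0.]
rim TR [0.7033 0.1365 0.0405] [0.0001 0.0001]
block front L [0.5435 0.0404 0.1033] [0.0007 0.0007]
block front R [0.5941 0.0414 0.0999] [0.0003 0.0003]
lug frontL [ 0.5605 -0.026   0.1095] [0.0012 0.0012]
lug frontR [ 0.5847 -0.0257  0.1082] [0.0003 0.0003]
rim z=.05 [[0.4265, 0.123, 0.05], [0.7005, 0.1353, 0.05], [0.4387, -0.1744, 0.05]] [[0.427, 0.1235, 0.05], [0.7008, 0.1369, 0.05]]
pocket z.018 [[0.65409863 0.04466774 0.018     ]] [[0.65374353 0.04371742 0.018     ]]
fork tops z.112 [[0.5466, -0.1349, 0.112], [0.5623, -0.1341, 0.112], [0.5907, -0.1327, 0.112], [0.6065, -0.1319, 0.112], [0.5455, -0.0854, 0.112], [0.6032, -0.0826, 0.112]]
mount .075/.107 [[0.5752, -0.0788, 0.075], [0.575, -0.0655, 0.107], [0.5718, -0.0878, 0.075], [0.5751, -0.0657, 0.107]]
```

```bash
cat >> h.py <<'E'
def down(h):
    a=np.radians(h);return np.array([[np.cos(a),np.sin(a),0],[np.sin(a),-np.cos(a),0],[0,0,-1]])
YAW=2.5; O=np.array([.5718,-.0193,0])
def case(x,y,z):
    a=np.radians(YAW);return O+np.array([x*np.cos(a)-y*np.sin(a),x*np.sin(a)+y*np.cos(a),z])
E
python3 - <<'E'
from h import *
print(move(target=[.575,-.0565,.15],R=down(92.5)), case(.085,.060,.018))
E
```

```text
(array([-0.5966, -0.215 ,  0.5077]), array([0.0002, 0.0004, 0.0104])) [0.65410194 0.04435054 0.018     ]
```

Emit:
jog_arm(rows=[{"tx": -0.6, "ty": -0.215, "tz": 0.3, "rx": 0, "ry": 0, "rz": 0.01}, {"tx": -0.6, "ty": -0.215, "tz": 0.3, "rx": 0, "ry": 0, "rz": 0.01}, {"tx": -0.6, "ty": -0.215, "tz": 0.5, "rx": 0, "ry": 0, "rz": 0.01}, {"tx": -0.6, "ty": -0.215, "tz": 0.6, "rx": 0, "ry": 0, "rz": 0.01}, {"tx": -0.6, "ty": -0.215, "tz": 0.6, "rx": 0, "ry": 0, "rz": 0.01}, {"tx": -0.6, "ty": -0.215, "tz": 0.6, "rx": 0, "ry": 0, "rz": 0.01}])

```text
clock: 3.1
ee_pos: [0.5759, -0.0584, 0.1323]
tool_rot: [[-0.041, 0.999, 0.001], [0.999, 0.041, -0.0], [-0.0, 0.001, -1.0]]
contact_force: [-0.3, 0.5, 0.9]
width: 0.0932
grip_force: 0.0
```

Run:
```python
from h import *
s=snapshot("wrist");save(s,"w3.png",(120,80,520,400),1.5)
print(telemetry.get_state()["ee_pos"],move(target=[.575,-.0565,.069],R=down(92.5)))
m=mask(s,(105,120,50),(125,255,255))
for k in cv2.findContours(m,0,2)[0]:
    if cv2.contourArea(k)>150: print(cv2.contourArea(k),cv2.boundingRect(k),cv2.minAreaRect(k))
print(proj(s,[[.5534,-.0652,.107],[.596,-.0656,.107]]))
```

```text
[ 0.57701102 -0.05812527  0.13333675] (array([ 0.0089, -0.0109,  0.3216]), array([ 0.0035,  0.001 , -0.0018]))
2734.0 (283, 185, 62, 54) ((314.7176208496094, 211.1705780029297), (60.820316314697266, 52.0769157409668), 4.398705959320068)
[[285.66380458 234.55837675]
 [343.20892371 237.06199484]]
```

View pics/w3.png

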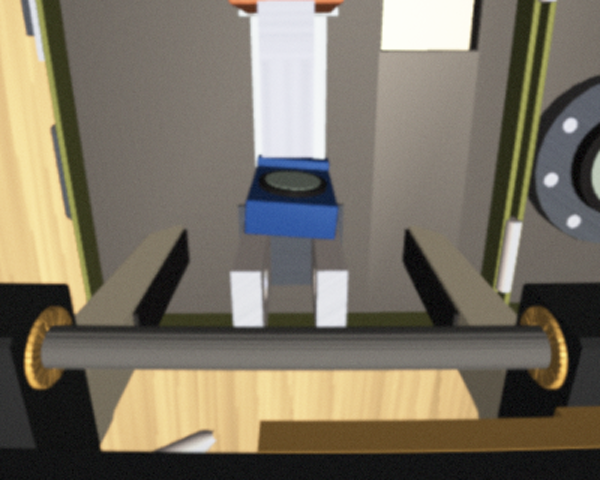

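The mount (crop (291,200)) sits between the open fingers, turned about −4° to the case. Turn to match, descend and grip.

Emit:
jog_arm(rows=[{"tx": 0.009, "ty": -0.01, "tz": 0.1, "rx": 0, "ry": 0, "rz": 0.067}, {"tx": 0.009, "ty": -0.01, "tz": 0.2, "rx": 0, "ry": 0, "rz": 0.067}, {"tx": 0.009, "ty": -0.01, "tz": 0.28, "rx": 0, "ry": 0, "rz": 0.067}, {"tx": 0.009, "ty": -0.01, "tz": 0.32, "rx": 0, "ry": 0, "rz": 0.067}, {"tx": 0.009, "ty": -0.01, "tz": 0.32, "rx": 0, "ry": 0, "rz": 0.067}])

```text
clock: 3.65
ee_pos: [0.5744, -0.0557, 0.0676]
tool_rot: [[0.027, 1.0, 0.001], [1.0, -0.027, -0.0], [-0.0, 0.001, -1.0]]
contact_force: [-0.7, 0.8, -0.0]
width: 0.093
grip_force: 0.0
```

Emit:
jog_arm(rows=[{"tx": 0, "ty": 0, "tz": 0, "rx": 0, "ry": 0, "rz": 0}, {"tx": 0, "ty": 0, "tz": 0, "rx": 0, "ry": 0, "rz": 0}, {"tx": 0, "ty": 0, "tz": 0, "rx": 0, "ry": 0, "rz": 0}, {"tx": 0, "ty": 0, "tz": 0, "rx": 0, "ry": 0, "rz": 0}, {"tx": 0, "ty": 0, "tz": 0, "rx": 0, "ry": 0, "rz": 0}, {"tx": 0, "ty": 0, "tz": 0, "rx": 0, "ry": 0, "rz": 0}, {"tx": 0, "ty": 0, "tz": 0, "rx": 0, "ry": 0, "rz": 0}, {"tx": 0, "ty": 0, "tz": 0, "rx": 0, "ry": 0, "rz": 0}], fingers=0.3, force=25)

```text
clock: 4.45
ee_pos: [0.5736, -0.0563, 0.0666]
tool_rot: [[0.028, 1.0, -0.0], [1.0, -0.028, -0.0], [-0.0, -0.0, -1.0]]
contact_force: [0.2, -0.3, -0.4]
width: 0.0448
grip_force: 25.0
```

Emit:
jog_arm(rows=[{"tx": 0, "ty": 0, "tz": -0.15, "rx": 0, "ry": 0, "rz": 0}, {"tx": 0, "ty": 0, "tz": -0.3, "rx": 0, "ry": 0, "rz": 0}, {"tx": 0, "ty": 0, "tz": -0.45, "rx": 0, "ry": 0, "rz": 0}, {"tx": 0, "ty": 0, "tz": -0.5, "rx": 0, "ry": 0, "rz": 0}, {"tx": 0.15, "ty": 0.11, "tz": -0.5, "rx": 0, "ry": 0, "rz": -0.03}, {"tx": 0.3, "ty": 0.22, "tz": -0.5, "rx": 0, "ry": 0, "rz": -0.068}, {"tx": 0.44, "ty": 0.33, "tz": -0.5, "rx": 0, "ry": 0, "rz": -0.068}, {"tx": 0.514, "ty": 0.388, "tz": -0.5, "rx": 0, "ry": 0, "rz": -0.068}])

```text
clock: 5.25
ee_pos: [0.6547, 0.0467, 0.1647]
tool_rot: [[-0.044, 0.999, -0.002], [0.999, 0.044, 0.001], [0.001, -0.002, -1.0]]
contact_force: [0.4, 0.7, -3.0]
width: 0.0449
grip_force: 25.0
```

Run:
```python
from h import *
s=snapshot("wrist");save(s,"w4.png",(160,60,480,380),1.5)
st=telemetry.get_state();print(st["ee_pos"],st["width"],move(target=[.654,.0443,.0525],R=down(92.5)))
```

```text
[0.65576058 0.04840361 0.16455194] 0.044629318938458874 (array([-0.0214, -0.0094,  0.5602]), array([-0.0005, -0.0022,  0.0016]))
```

View pics/w4.png

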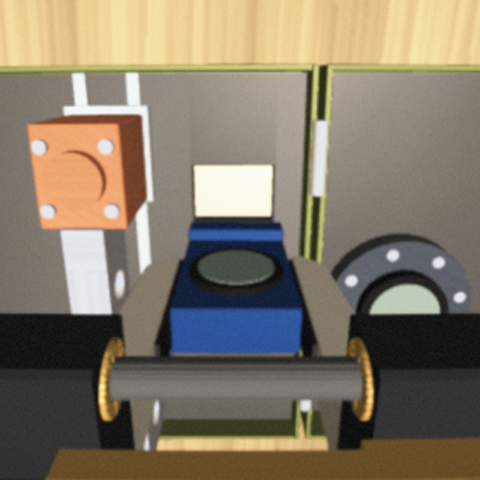

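The mount hangs upright (crop (236,285)) in front of the pale pocket floor (233,190). Lowering.

Emit:
jog_arm(rows=[{"tx": -0.02, "ty": -0.009, "tz": 0.15, "rx": 0, "ry": 0, "rz": 0}, {"tx": -0.02, "ty": -0.009, "tz": 0.3, "rx": 0, "ry": 0, "rz": 0}, {"tx": -0.02, "ty": -0.009, "tz": 0.4, "rx": 0, "ry": 0, "rz": 0}, {"tx": -0.02, "ty": -0.009, "tz": 0.47, "rx": 0, "ry": 0, "rz": 0}, {"tx": -0.02, "ty": -0.009, "tz": 0.5, "rx": 0, "ry": 0, "rz": 0}, {"tx": -0.02, "ty": -0.009, "tz": 0.53, "rx": 0, "ry": 0, "rz": 0}, {"tx": -0.02, "ty": -0.009, "tz": 0.55, "rx": 0, "ry": 0, "rz": 0}, {"tx": -0.02, "ty": -0.009, "tz": 0.55, "rx": 0, "ry": 0, "rz": 0}])

```text
clock: 6.1
ee_pos: [0.6528, 0.0405, 0.0568]
tool_rot: [[-0.043, 0.999, 0.001], [0.999, 0.043, 0.0], [0.0, 0.001, -1.0]]
contact_force: [0.2, 1.1, -3.1]
width: 0.0445
grip_force: 25.0
```

Run:
```python
from h import *
st=telemetry.get_state();print(st["ee_pos"],st["contact_force"],move(target=[.654,.0443,.0525],R=down(92.5)))
```

```text
[0.6527613  0.04050429 0.05683469] [ 0.1986747   1.12456371 -3.0709461 ] (array([0.0187, 0.007 , 0.0217]), array([ 0.0007, -0.0003, -0.0005]))
```

Emit:
jog_arm(rows=[{"tx": 0.018, "ty": 0.007, "tz": 0.01, "rx": 0, "ry": 0, "rz": 0}, {"tx": 0.018, "ty": 0.007, "tz": 0.02, "rx": 0, "ry": 0, "rz": 0}, {"tx": 0.018, "ty": 0.007, "tz": 0.023, "rx": 0, "ry": 0, "rz": 0}, {"tx": 0.018, "ty": 0.007, "tz": 0.023, "rx": 0, "ry": 0, "rz": 0}])

```text
clock: 6.5
ee_pos: [0.6542, 0.0438, 0.0527]
tool_rot: [[-0.043, 0.999, 0.001], [0.999, 0.043, -0.0], [-0.0, 0.001, -1.0]]
contact_force: [-0.3, 1.4, 1.0]
width: 0.045
grip_force: 25.0
```

Emit:
jog_arm(rows=[{"tx": 0, "ty": 0, "tz": 0, "rx": 0, "ry": 0, "rz": 0}, {"tx": 0, "ty": 0, "tz": 0, "rx": 0, "ry": 0, "rz": 0}, {"tx": 0, "ty": 0, "tz": 0, "rx": 0, "ry": 0, "rz": 0}, {"tx": 0, "ty": 0, "tz": 0, "rx": 0, "ry": 0, "rz": 0}], fingers=0.64)

```text
clock: 6.9
ee_pos: [0.6537, 0.0438, 0.0521]
tool_rot: [[-0.043, 0.999, 0.0], [0.999, 0.043, -0.0], [-0.0, 0.0, -1.0]]
contact_force: [-0.7, 0.9, 0.2]
width: 0.059
grip_force: 0.0
```

Emit:
jog_arm(rows=[{"tx": 0, "ty": 0, "tz": -0.1, "rx": 0, "ry": 0, "rz": 0}, {"tx": 0, "ty": 0, "tz": -0.25, "rx": 0, "ry": 0, "rz": 0}, {"tx": 0, "ty": 0, "tz": -0.5, "rx": 0, "ry": 0, "rz": 0}, {"tx": 0, "ty": 0, "tz": -0.7, "rx": 0, "ry": 0, "rz": 0}, {"tx": 0, "ty": 0, "tz": -0.7, "rx": 0, "ry": 0, "rz": 0}])

```text
clock: 7.4
ee_pos: [0.6574, 0.0436, 0.1997]
tool_rot: [[-0.043, 0.999, 0.013], [0.999, 0.043, -0.001], [-0.002, 0.013, -1.0]]
contact_force: [0.6, -0.6, 0.6]
width: 0.0597
grip_force: 0.0
```

Run:
```python
from h import *
import pickle
s=snapshot("wrist");save(s,"w5.png",(100,60,500,380),1.4);pickle.dump(s,open("w5.pkl","wb"))
t=snapshot("top");pickle.dump(t,open("t5.pkl","wb"))
st=telemetry.get_state();print(st["ee_pos"],st["width"])
m=mask(s,(105,120,50),(125,255,255))
for k in cv2.findContours(m,0,2)[0]:
    if cv2.contourArea(k)>150: print(cv2.boundingRect(k),cv2.minAreaRect(k))
print(proj(s,[case(.085+i*.0225,.06+j*.009,.093) for i,j in((-1,-1),(1,-1),(1,1),(-1,1))]))
print("push approach",case(0,.145,.15),case(0,.135,.065),case(0,.015,.065), move(target=case(0,.15,.19),R=down(92.5)))
```

```text
[0.65431053 0.04383468 0.19339725] 0.059137778960340594
(290, 181, 45, 24) ((312.0, 192.5), (23.0, 44.0), 90.0)
[[289.82162006 202.54584344]
 [334.1983017  202.25988081]
 [334.48138248 185.11001078]
 [289.26064333 185.37337719]]
push approach [0.56547519 0.12556199 0.15      ] [0.56591138 0.11557151 0.065     ] [ 0.57114571 -0.00431428  0.065     ] (array([ 0.4524, -0.4262,  0.0156]), array([ 0.0027,  0.0005, -0.0005]))
```

View pics/w5.png

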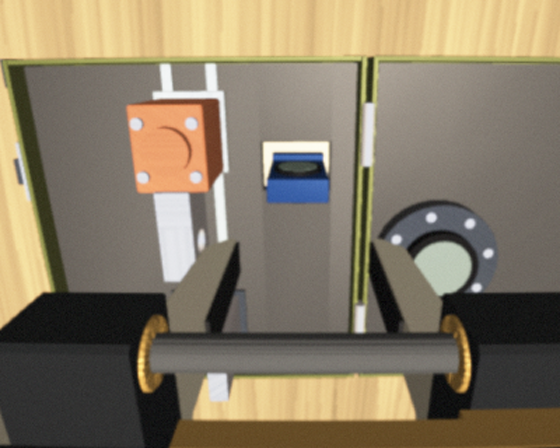

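The mount stands in the pocket (crop (298,178)), exactly where predicted. Now behind the block with closed fingers.

Emit:
jog_arm(rows=[{"tx": 0.25, "ty": -0.2, "tz": 0, "rx": 0, "ry": 0, "rz": 0}, {"tx": 0.45, "ty": -0.426, "tz": 0, "rx": 0, "ry": 0, "rz": 0}, {"tx": 0.45, "ty": -0.426, "tz": 0, "rx": 0, "ry": 0, "rz": 0}, {"tx": 0.45, "ty": -0.426, "tz": 0, "rx": 0, "ry": 0, "rz": 0}, {"tx": 0.45, "ty": -0.426, "tz": 0.2, "rx": 0, "ry": 0, "rz": 0}, {"tx": 0.45, "ty": -0.426, "tz": 0.4, "rx": 0, "ry": 0, "rz": 0}, {"tx": 0.45, "ty": -0.426, "tz": 0.6, "rx": 0, "ry": 0, "rz": 0}, {"tx": 0.45, "ty": -0.426, "tz": 0.6, "rx": 0, "ry": 0, "rz": 0}], fingers=0)

```text
clock: 8.3
ee_pos: [0.5601, 0.129, 0.0654]
tool_rot: [[-0.042, 0.999, -0.013], [0.999, 0.042, -0.001], [-0.0, -0.013, -1.0]]
contact_force: [-0.2, -0.7, 0.3]
width: 0.0021
grip_force: 0.0
```

Run:
```python
from h import *
st=telemetry.get_state();print(st["ee_pos"],st["contact_force"],st["width"],[move(target=case(0,y,.07),R=down(92.5)) for y in (.130,.026)])
```

```text
[0.56010429 0.12901426 0.06539283] [-0.15502118 -0.71966894  0.25356547] 0.002113464351258579 [(array([-0.0934,  0.0259, -0.0234]), array([-0.0126,  0.0002, -0.0013])), (array([-0.6134,  0.0266, -0.0232]), array([-0.0126,  0.0002, -0.0013]))]
```

Emit:
jog_arm(rows=[{"tx": -0.07, "ty": 0.015, "tz": 0, "rx": 0, "ry": 0, "rz": 0}, {"tx": -0.12, "ty": 0.015, "tz": 0, "rx": 0, "ry": 0, "rz": 0}, {"tx": -0.19, "ty": 0.015, "tz": 0, "rx": 0, "ry": 0, "rz": 0}, {"tx": -0.27, "ty": 0.015, "tz": 0, "rx": 0, "ry": 0, "rz": 0}, {"tx": -0.35, "ty": 0.015, "tz": 0, "rx": 0, "ry": 0, "rz": 0}, {"tx": -0.42, "ty": 0.015, "tz": 0, "rx": 0, "ry": 0, "rz": 0}, {"tx": -0.47, "ty": 0.015, "tz": 0, "rx": 0, "ry": 0, "rz": 0}, {"tx": -0.5, "ty": 0.015, "tz": 0, "rx": 0, "ry": 0, "rz": 0}])

```text
clock: 9.1
ee_pos: [0.5719, 0.0289, 0.0722]
tool_rot: [[-0.042, 0.999, -0.0], [0.999, 0.042, -0.0], [-0.0, -0.0, -1.0]]
contact_force: [-0.0, 2.3, 1.0]
width: 0.0003
grip_force: 0.9
```

Run:
```python
from h import *
import pickle
st=telemetry.get_state();print(st["ee_pos"],st["contact_force"],[move(target=case(0,y,.07),R=down(92.5)) for y in (.026,.0225)])
s=snapshot("wrist");save(s,"w6.png",(180,80,460,400),1.5)
```

```text
[0.57193093 0.02886851 0.07224281] [-0.02512068  2.31188601  1.03714085] [(array([-0.1106, -0.011 ,  0.0112]), array([-0.0001,  0.0003, -0.0017])), (array([-0.1281, -0.0109,  0.0113]), array([-0.0001,  0.0003, -0.0017]))]
```

View pics/w6.png

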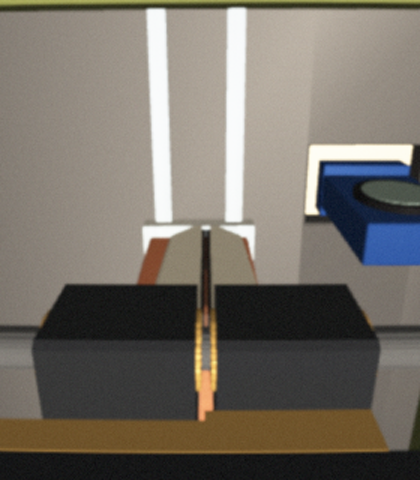

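The fingers (crop (205,230)) push the copper block squarely; the mount is clear at right. Continue slowly to the stop.

Emit:
jog_arm(rows=[{"tx": -0.03, "ty": -0.01, "tz": 0, "rx": 0, "ry": 0, "rz": 0}, {"tx": -0.05, "ty": -0.01, "tz": 0, "rx": 0, "ry": 0, "rz": 0}, {"tx": -0.07, "ty": -0.01, "tz": 0, "rx": 0, "ry": 0, "rz": 0}, {"tx": -0.085, "ty": -0.01, "tz": 0, "rx": 0, "ry": 0, "rz": 0}, {"tx": -0.1, "ty": -0.01, "tz": 0, "rx": 0, "ry": 0, "rz": 0}, {"tx": -0.105, "ty": -0.01, "tz": 0, "rx": 0, "ry": 0, "rz": 0}])

```text
clock: 9.75
ee_pos: [0.5705, 0.0091, 0.0718]
tool_rot: [[-0.043, 0.999, -0.001], [0.999, 0.043, -0.0], [0.0, -0.001, -1.0]]
contact_force: [-0.7, 2.5, -0.4]
width: 0.0004
grip_force: 0.8
```

Run:
```python
from h import *
st=telemetry.get_state();print(st["ee_pos"],st["contact_force"],[move(target=case(0,y,.07),R=down(92.5)) for y in (.026,.0225)])
```

```text
[0.57053914 0.00909463 0.07183866] [-0.72328079  2.45519256 -0.40946774] [(array([-0.0121,  0.0001,  0.0092]), array([-0.0009, -0.    , -0.0006])), (array([-0.0296,  0.0001,  0.0092]), array([-0.0009, -0.    , -0.0006]))]
```

Not at the stop yet; small steps.

Emit:
jog_arm(rows=[{"tx": -0.005, "ty": 0, "tz": 0, "rx": 0, "ry": 0, "rz": 0}, {"tx": -0.01, "ty": 0, "tz": 0, "rx": 0, "ry": 0, "rz": 0}, {"tx": -0.015, "ty": 0, "tz": 0, "rx": 0, "ry": 0, "rz": 0}, {"tx": -0.02, "ty": 0, "tz": 0, "rx": 0, "ry": 0, "rz": 0}])

```text
clock: 10.15
ee_pos: [0.5706, 0.0065, 0.0719]
tool_rot: [[-0.043, 0.999, -0.001], [0.999, 0.043, 0.002], [0.002, -0.001, -1.0]]
contact_force: [-0.5, 7.8, 0.5]
width: 0.0003
grip_force: 4.3
```

Emit:
jog_arm(rows=[{"tx": -0.003, "ty": 0, "tz": 0, "rx": 0, "ry": 0, "rz": 0}, {"tx": -0.006, "ty": 0, "tz": 0, "rx": 0, "ry": 0, "rz": 0}, {"tx": -0.01, "ty": 0, "tz": 0, "rx": 0, "ry": 0, "rz": 0}, {"tx": -0.01, "ty": 0, "tz": 0, "rx": 0, "ry": 0, "rz": 0}])

```text
clock: 10.55
ee_pos: [0.5706, 0.0065, 0.0719]
tool_rot: [[-0.043, 0.999, -0.001], [0.999, 0.043, 0.005], [0.005, -0.001, -1.0]]
contact_force: [-0.5, 13.4, 0.3]
width: 0.0004
grip_force: 6.4
```

The sledge is on its stop: force rises with no motion. Back off, lift, and go look at the pin.

Emit:
jog_arm(rows=[{"tx": 0.06, "ty": 0, "tz": 0, "rx": 0, "ry": 0, "rz": 0}, {"tx": 0.1, "ty": 0, "tz": 0, "rx": 0, "ry": 0, "rz": 0}, {"tx": 0.1, "ty": 0, "tz": -0.25, "rx": 0, "ry": 0, "rz": 0}, {"tx": 0.1, "ty": 0, "tz": -0.5, "rx": 0, "ry": 0, "rz": 0}, {"tx": 0.1, "ty": 0, "tz": -0.75, "rx": 0, "ry": 0, "rz": 0}, {"tx": 0.1, "ty": 0, "tz": -1.0, "rx": 0, "ry": 0, "rz": 0}, {"tx": 0.1, "ty": 0, "tz": -1.0, "rx": 0, "ry": 0, "rz": 0}], fingers=1)

```text
clock: 11.25
ee_pos: [0.5742, 0.0227, 0.2807]
tool_rot: [[-0.043, 0.999, 0.015], [0.999, 0.043, -0.003], [-0.004, 0.015, -1.0]]
contact_force: [0.6, -0.3, -0.0]
width: 0.0516
grip_force: 0.0
```

Emit:
jog_arm(rows=[{"tx": -0.2, "ty": -0.2, "tz": 0, "rx": 0, "ry": 0, "rz": -0.14}, {"tx": -0.4, "ty": -0.4, "tz": 0, "rx": 0, "ry": 0, "rz": -0.28}, {"tx": -0.6, "ty": -0.6, "tz": 0, "rx": 0, "ry": 0, "rz": -0.42}, {"tx": -0.8, "ty": -0.8, "tz": 0, "rx": 0, "ry": 0, "rz": -0.56}, {"tx": -0.8, "ty": -0.8, "tz": 0, "rx": 0, "ry": 0, "rz": -0.7}, {"tx": -0.8, "ty": -0.8, "tz": 0, "rx": 0, "ry": 0, "rz": -0.84}, {"tx": -0.8, "ty": -0.8, "tz": 0, "rx": 0, "ry": 0, "rz": -0.98}, {"tx": -0.8, "ty": -0.8, "tz": 0, "rx": 0, "ry": 0, "rz": -1.0}])

```text
clock: 12.05
ee_pos: [0.417, -0.1442, 0.2719]
tool_rot: [[-0.888, 0.459, 0.0], [0.459, 0.888, -0.001], [-0.001, -0.001, -1.0]]
contact_force: [0.7, 0.3, -1.0]
width: 0.0929
grip_force: 0.0
```

Run:
```python
from h import *
import pickle
st=telemetry.get_state();print(st["ee_pos"],st["qpos"],move(target=[.43,-.30,.25],R=down(185)))
s=snapshot("wrist");pickle.dump(s,open("w7.pkl","wb"));cv2.imwrite("pics/w7.png",s["img"][:,:,::-1])
print(proj(s,[case(x,y,.112) for x in(-.029,-.014,.014,.029) for y in (-.115,-.065)]))
```

```text
[ 0.4169817  -0.14419689  0.27194773] [-3.35843800e+01  1.39018810e+00  9.63674339e+01 -4.20815098e-02
  8.21956585e+01 -9.62404092e+01] (array([-0.4155, -0.662 ,  0.1106]), array([-1.00e-03,  5.00e-04, -5.39e-01]))
[[369.51075778 265.21251327]
 [404.35065182 247.94988091]
 [374.59754006 273.85670675]
 [409.13942041 256.95454633]
 [383.78176006 289.46872528]
 [417.77030359 273.21064553]
 [388.5402038  297.55998082]
 [422.23418876 281.63206614]]
```

Emit:
jog_arm(rows=[{"tx": -0.2, "ty": -0.2, "tz": 0, "rx": 0, "ry": 0, "rz": 0.14}, {"tx": -0.4, "ty": -0.4, "tz": 0, "rx": 0, "ry": 0, "rz": 0.28}, {"tx": -0.53, "ty": -0.6, "tz": 0, "rx": 0, "ry": 0, "rz": 0.42}, {"tx": -0.53, "ty": -0.6, "tz": 0, "rx": 0, "ry": 0, "rz": 0.56}, {"tx": -0.53, "ty": -0.6, "tz": 0, "rx": 0, "ry": 0, "rz": 0.7}, {"tx": -0.53, "ty": -0.6, "tz": 0, "rx": 0, "ry": 0, "rz": 0.84}, {"tx": -0.53, "ty": -0.6, "tz": 0, "rx": 0, "ry": 0, "rz": 0.98}, {"tx": -0.53, "ty": -0.6, "tz": 0, "rx": 0, "ry": 0, "rz": 1.0}])

```text
clock: 12.9
ee_pos: [0.4559, -0.299, 0.2717]
tool_rot: [[-0.039, 0.999, -0.0], [0.999, 0.039, -0.0], [-0.0, -0.0, -1.0]]
contact_force: [-0.1, 0.6, 0.7]
width: 0.0933
grip_force: 0.0
```

Run:
```python
from h import *
st=telemetry.get_state();print(st["ee_pos"],st["qpos"],move(target=[.455,-.345,.25],R=down(29)))
```

```text
[ 0.45588506 -0.29898771  0.27167448] [-4.49664180e+01  1.26098288e+01  8.34299372e+01 -2.66496900e-02
  8.39643474e+01 -4.72250841e+01] (array([-0.2297, -0.0135,  0.1084]), array([-2.0000e-04,  4.0000e-04,  1.0544e+00]))
```

Emit:
jog_arm(rows=[{"tx": -0.23, "ty": 0, "tz": 0.1, "rx": 0, "ry": 0, "rz": 0.14}, {"tx": -0.23, "ty": 0, "tz": 0.1, "rx": 0, "ry": 0, "rz": 0.28}, {"tx": -0.23, "ty": 0, "tz": 0.1, "rx": 0, "ry": 0, "rz": 0.42}, {"tx": -0.23, "ty": 0, "tz": 0.1, "rx": 0, "ry": 0, "rz": 0.56}, {"tx": -0.23, "ty": 0, "tz": 0.1, "rx": 0, "ry": 0, "rz": 0.7}, {"tx": -0.23, "ty": 0, "tz": 0.1, "rx": 0, "ry": 0, "rz": 0.84}, {"tx": -0.23, "ty": 0, "tz": 0.1, "rx": 0, "ry": 0, "rz": 1.0}, {"tx": -0.23, "ty": 0, "tz": 0.1, "rx": 0, "ry": 0, "rz": 1.0}])

```text
clock: 13.7
ee_pos: [0.4579, -0.3448, 0.2519]
tool_rot: [[0.844, 0.537, -0.0], [0.537, -0.844, -0.0], [-0.0, 0.0, -1.0]]
contact_force: [0.6, 0.3, -0.3]
width: 0.0926
grip_force: 0.0
```

Run:
```python
from h import *
import pickle
s=snapshot("wrist");pickle.dump(s,open("w8.pkl","wb"))
st=telemetry.get_state();print(st["ee_pos"],st["tool_rot"][:2,0])
cv2.imwrite("pics/w8.png",s["img"][:340,:,::-1])
```

```text
[ 0.45786751 -0.34476374  0.2519255 ] [0.84222824 0.53912105]
```

View pics/w8.png

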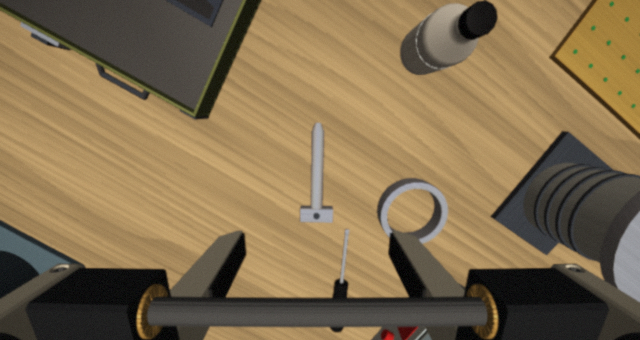

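The pin lies with tip at (318,124) and head at (317,214); a ring at (412,212) and screwdriver at (343,280) are close but clear. Measure by mask.

```bash
cat >> h.py <<'E'
def pinpix(s,box):
    x0,y0,x1,y1=box
    m=mask(s,(0,0,110),(179,50,255));z=np.zeros_like(m);z[y0:y1,x0:x1]=m[y0:y1,x0:x1]
    c=max(cv2.findContours(z,0,cv2.CHAIN_APPROX_NONE)[0],key=cv2.contourArea)
    f=np.zeros_like(m);cv2.drawContours(f,[c],-1,255,-1)
    return c.reshape(-1,2).astype(float),f
def pinfit(s,box):
    c,f=pinpix(s,box);ys=np.where(f.any(1))[0]
    rows=[(np.where(f[y])[0].mean(),y,np.where(f[y])[0].ptp() if hasattr(np.ndarray,'ptp') else np.ptp(np.where(f[y])[0])) for y in ys]
    return np.array(rows)
E
python3 - <<'E'
from h import *
import pickle
s=pickle.load(open("w8.pkl","rb"))
r=pinfit(s,(285,110,350,232));print(np.round(r[::4],1).tolist())
sh=r[(r[:,2]<16)]; p=onz(s,sh[5:-3,:2],.009)[:,:2]
vx,vy,x0,y0=cv2.fitLine(p.astype(np.float32),cv2.DIST_HUBER,0,.01,.01).ravel();print("yaw",np.degrees(np.arctan2(vy,vx)),x0,y0)
print("tip",onz(s,sh[:1,:2],.009),"head near/far",onz(s,r[-1:,:2],.018))
w=r[r[:,2]>20];print(w[0],w[-1],onz(s,[w[0][:2]-[0,.5]],.018))
E
```

```text
Traceback (most recent call last):
  File "h.py", line 48, in pinfit
    rows=[(np.where(f[y])[0].mean(),y,np.where(f[y])[0].ptp() if hasattr(np.ndarray,'ptp') else np.ptp(np.where(f[y])[0])) for y in ys]
                                      ^^^^^^^^^^^^^^^^^^^^^
AttributeError: `ptp` was removed from the ndarray class in NumPy 2.0. Use np.ptp(arr, ...) instead.
```

```bash
python3 - <<'E'
t=open("h.py").read();i=t.index("    rows=[(np")
t=t[:i]+"    return np.array([(np.where(f[y])[0].mean(),y,np.ptp(np.where(f[y])[0])) for y in ys])\n";open("h.py","w").write(t)
E
python3 - <<'E'
from h import *
import pickle
s=pickle.load(open("w8.pkl","rb"))
r=pinfit(s,(285,110,350,232));print(np.round(r[::4],1).tolist())
sh=r[(r[:,2]<16)]; p=onz(s,sh[5:-3,:2],.009)[:,:2]
vx,vy,x0,y0=cv2.fitLine(p.astype(np.float32),cv2.DIST_HUBER,0,.01,.01).ravel();print("yaw",np.degrees(np.arctan2(vy,vx)),x0,y0)
print("tip",onz(s,sh[:1,:2],.009))
w=r[r[:,2]>20];print(w[0],w[-1],onz(s,[w[0][:2]-[0,.5]],.018))
E
```

```text
[[318.0, 123.0, 4.0], [317.5, 127.0, 7.0], [318.0, 131.0, 10.0], [317.5, 135.0, 11.0], [317.0, 139.0, 10.0], [317.0, 143.0, 10.0], [317.0, 147.0, 10.0], [317.0, 151.0, 10.0], [317.0, 155.0, 10.0], [317.0, 159.0, 10.0], [317.0, 163.0, 10.0], [317.0, 167.0, 10.0], [317.0, 171.0, 10.0], [317.0, 175.0, 10.0], [317.0, 179.0, 10.0], [316.5, 183.0, 9.0], [316.5, 187.0, 9.0], [316.5, 191.0, 9.0], [316.0, 195.0, 10.0], [316.5, 199.0, 9.0], [316.0, 203.0, 10.0], [316.0, 207.0, 10.0], [316.0, 211.0, 32.0], [316.0, 215.0, 32.0], [316.0, 219.0, 32.0]]
yaw 31.429432 0.4610238 -0.3437286
tip [[ 0.51390859 -0.3120648   0.009     ]]
[316. 209.  32.] [316.5 221.   31. ] [[ 0.40781487 -0.37585113  0.018     ]]
```

Run:
```python
from h import *
print(move(target=[.4334,-.3604,.12],R=down(31.3)))
```

```text
(array([-1.450e-01, -2.000e-04,  6.597e-01]), array([0.0001, 0.0003, 0.0221]))
```

Emit:
jog_arm(rows=[{"tx": -0.145, "ty": 0, "tz": 0.2, "rx": 0, "ry": 0, "rz": 0.022}, {"tx": -0.145, "ty": 0, "tz": 0.4, "rx": 0, "ry": 0, "rz": 0.022}, {"tx": -0.145, "ty": 0, "tz": 0.55, "rx": 0, "ry": 0, "rz": 0.022}, {"tx": -0.145, "ty": 0, "tz": 0.66, "rx": 0, "ry": 0, "rz": 0.022}, {"tx": -0.145, "ty": 0, "tz": 0.66, "rx": 0, "ry": 0, "rz": 0.022}, {"tx": -0.145, "ty": 0, "tz": 0.66, "rx": 0, "ry": 0, "rz": 0.022}])

```text
clock: 14.35
ee_pos: [0.4335, -0.3605, 0.1204]
tool_rot: [[0.854, 0.519, -0.0], [0.519, -0.854, 0.0], [-0.0, -0.0, -1.0]]
contact_force: [-0.4, 0.9, 0.6]
width: 0.0928
grip_force: 0.0
```

Run:
```python
from h import *
import pickle
a=pickle.load(open("w8.pkl","rb"))
s=snapshot("wrist");pickle.dump(s,open("w9.pkl","wb"))
print(proj(s,[[.5139,-.3121,.009],[.4078,-.3759,.018]]))
r=pinfit(s,(270,20,365,290));w=r[r[:,2]>35]; sh=r[r[:,2]<25]
print(r[::12].round(1).tolist(),w[0])
print("tip",tri([(a,(318,122.7)),(s,(sh[0][0],sh[0][1]-.3))]),"seat",tri([(a,(316,208.5)),(s,(w[0][0],w[0][1]-.5))]))
p=onz(s,sh[8:-5,:2],.009)[:,:2]
vx,vy,x0,y0=cv2.fitLine(p.astype(np.float32),cv2.DIST_HUBER,0,.01,.01).ravel();print("yaw",np.degrees(np.arctan2(vy,vx)),x0,y0)
print(telemetry.get_state()["ee_pos"],move(target=[.4334,-.3604,.002],R=down(31.3)))
```

```text
[[316.48206345  97.41182483]
 [316.18827973 224.86264741]]
[[316.0, 96.0, 4.0], [316.0, 108.0, 16.0], [316.0, 120.0, 16.0], [316.0, 132.0, 16.0], [316.0, 144.0, 16.0], [316.0, 156.0, 16.0], [316.0, 168.0, 16.0], [316.0, 180.0, 16.0], [316.5, 192.0, 15.0], [316.5, 204.0, 15.0], [316.5, 216.0, 15.0], [316.5, 228.0, 47.0], [316.5, 240.0, 47.0]] [316.5 225.   47. ]
tip (array([ 0.5145882 , -0.31137257,  0.02155599]), [np.float64(0.00015647430942332527), np.float64(0.00015647430942334272)]) seat (array([ 0.40603599, -0.37715157,  0.01186144]), [np.float64(0.0001597863645523526), np.float64(0.00015978636455232827)])
yaw 31.129265 0.47411913 -0.33560345
[ 0.43401682 -0.36104316  0.1212691 ] (array([-0.0011, -0.0055,  0.5963]), array([ 0.0018, -0.0002, -0.0006]))
```

Emit:
jog_arm(rows=[{"tx": 0, "ty": 0, "tz": 0.15, "rx": 0, "ry": 0, "rz": 0}, {"tx": 0, "ty": 0, "tz": 0.3, "rx": 0, "ry": 0, "rz": 0}, {"tx": 0, "ty": 0, "tz": 0.42, "rx": 0, "ry": 0, "rz": 0}, {"tx": 0, "ty": 0, "tz": 0.5, "rx": 0, "ry": 0, "rz": 0}, {"tx": 0, "ty": 0, "tz": 0.55, "rx": 0, "ry": 0, "rz": 0}, {"tx": 0, "ty": 0, "tz": 0.575, "rx": 0, "ry": 0, "rz": 0}, {"tx": 0, "ty": 0, "tz": 0.585, "rx": 0, "ry": 0, "rz": 0}, {"tx": 0, "ty": 0, "tz": 0.59, "rx": 0, "ry": 0, "rz": 0}], fingers=0.6)

```text
clock: 15.2
ee_pos: [0.4339, -0.361, 0.0029]
tool_rot: [[0.856, 0.517, 0.001], [0.517, -0.856, -0.001], [0.0, 0.002, -1.0]]
contact_force: [0.2, -0.6, -1.0]
width: 0.056
grip_force: 0.0
```

Emit:
jog_arm(rows=[{"tx": 0, "ty": 0, "tz": 0, "rx": 0, "ry": 0, "rz": 0}, {"tx": 0, "ty": 0, "tz": 0, "rx": 0, "ry": 0, "rz": 0}, {"tx": 0, "ty": 0, "tz": 0, "rx": 0, "ry": 0, "rz": 0}, {"tx": 0, "ty": 0, "tz": 0, "rx": 0, "ry": 0, "rz": 0}, {"tx": 0, "ty": 0, "tz": 0, "rx": 0, "ry": 0, "rz": 0}, {"tx": 0, "ty": 0, "tz": 0, "rx": 0, "ry": 0, "rz": 0}], fingers=0, force=40)

```text
clock: 15.8
ee_pos: [0.4333, -0.3603, 0.0021]
tool_rot: [[0.856, 0.517, -0.0], [0.517, -0.856, 0.0], [-0.0, -0.0, -1.0]]
contact_force: [-0.2, 1.0, 1.2]
width: 0.0169
grip_force: 40.0
```

Emit:
jog_arm(rows=[{"tx": 0, "ty": 0, "tz": -0.05, "rx": 0, "ry": 0, "rz": 0}, {"tx": 0, "ty": 0, "tz": -0.12, "rx": 0, "ry": 0, "rz": 0}, {"tx": 0, "ty": 0, "tz": -0.25, "rx": 0, "ry": 0, "rz": 0}, {"tx": 0, "ty": 0, "tz": -0.25, "rx": 0, "ry": 0, "rz": 0}, {"tx": 0, "ty": 0, "tz": -0.25, "rx": 0, "ry": 0, "rz": 0}])

```text
clock: 16.3
ee_pos: [0.4335, -0.3606, 0.0524]
tool_rot: [[0.856, 0.517, 0.001], [0.517, -0.856, -0.001], [0.0, 0.001, -1.0]]
contact_force: [-0.9, 0.4, -2.9]
width: 0.0166
grip_force: 40.0
```

Run:
```python
from h import *
import pickle
s=snapshot("wrist");pickle.dump(s,open("w10.pkl","wb"));cv2.imwrite("pics/w10.png",s["img"][:,:,::-1])
st=telemetry.get_state();print(st["ee_pos"],st["width"],st["contact_force"],st["moment"])
r=pinfit(s,(270,20,365,290));print(r[::12].round(1).tolist())
```

```text
[ 0.43301256 -0.35997277  0.05149785] 0.016966162639510892 [ 0.59704637  0.33289316 -1.85428309] [-0.08042343  0.10714524  0.01806117]
[[317.5, 85.0, 5.0], [316.5, 97.0, 21.0], [316.5, 109.0, 29.0], [316.5, 121.0, 29.0], [316.5, 133.0, 29.0], [316.5, 145.0, 29.0], [316.5, 157.0, 29.0], [316.5, 169.0, 29.0], [316.5, 181.0, 29.0], [316.5, 193.0, 27.0], [316.5, 205.0, 27.0], [316.5, 217.0, 27.0], [316.5, 229.0, 27.0], [316.5, 241.0, 25.0], [317.0, 253.0, 24.0], [317.0, 265.0, 24.0], [316.5, 277.0, 25.0], [317.0, 289.0, 24.0]]
```

View pics/w10.png

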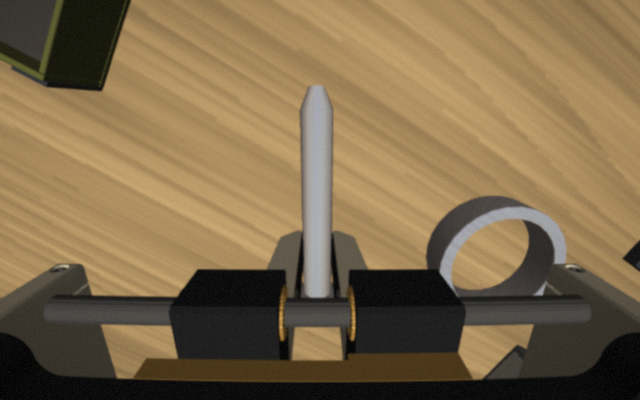

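The pin is held, pointing straight along the tool (tip (317,85)). Checking for droop from the shaft's apparent width before going on.

Run:
```python
from h import *
import pickle
from scipy.optimize import least_squares
def prep(name,box,zfix=None):
    s=pickle.load(open(name,"rb"));g=cv2.cvtColor(s["img"],cv2.COLOR_RGB2HSV)[:,:,1].astype(float)
    return s,g
# subpixel width: saturation crossing halfway between wood and steel
def widths(s,rows,c=316.5,h=45):
    g=cv2.cvtColor(s["img"],cv2.COLOR_RGB2HSV)[:,:,1].astype(float);g=cv2.GaussianBlur(g,(1,5),0)
    out=[]
    for y in rows:
        l=g[y,int(c-h):int(c)+1][::-1];r=g[y,int(c)+1:int(c+h)]
        t=60
        def cross(a):
            i=np.argmax(a>t);return i-1+(t-a[i-1])/(a[i]-a[i-1])
        out.append((c,y,cross(l)+cross(r)+1))
    return np.array(out)
def edge(s,st):
    pass
w9=pickle.load(open("w9.pkl","rb"));W=widths(w9,range(115,220,15),h=20)
c,d=ray(w9,W[:,:2]);P=onz(w9,W[:,:2],.009);M=w9["camera_from_world"]
dep=-(P@M[2,:3]+M[2,3]);print("bench",np.round(W[:,2]*dep/w9["fx"]*1e3,2))
s=pickle.load(open("w10.pkl","rb"));W=widths(s,range(112,225,8));M=s["camera_from_world"]
k=np.mean(w9["fx"]*.018/dep-widths(w9,range(115,220,15),h=20)[:,2]);print("bias px",k)
z=s["fx"]*.018/(W[:,2]+k)
c,d=ray(s,W[:,:2]);X=c+d*z[:,None]   # d has unit depth
st=telemetry.get_state();T=(X-st["ee_pos"])@st["tool_rot"]
print(np.round(T*1e3,1).tolist());print("slope deg",np.degrees(np.polyfit(T[:,0],T[:,2],1)[0]))
c,d=ray(s,[(317,84.5)]);dt=d[0]@st["tool_rot"];ct=(c-st["ee_pos"])@st["tool_rot"];print("tip x at tool z -7,0:",[ct+dt*((q-ct[2])/dt[2]) for q in(-.007,0)])
```

```text
bench [16.58 16.7  16.68 16.61 16.8  16.8  16.63]
bias px 1.3354282943577205
[[81.8, 1.2, -6.7], [77.6, 1.2, -6.4], [73.3, 1.2, -5.3], [69.0, 1.2, -7.2], [64.6, 1.2, -6.9], [60.0, 1.2, -5.7], [55.6, 1.2, -6.7], [50.7, 1.1, -5.8], [46.2, 1.1, -6.6], [41.7, 1.1, -7.6], [36.8, 1.1, -7.4], [31.9, 1.1, -7.5], [26.7, 1.1, -7.0], [21.5, 1.1, -6.7], [16.1, 1.1, -6.3]]
slope deg 0.5848401336263634
tip x at tool z -7,0: [array([ 0.09586872,  0.00151303, -0.007     ]), array([0.09642898, 0.00153898, 0.        ])]
```

Run:
```python
from h import *
print(case(-.15,-.09,.13),move(target=case(-.15,-.09,.13),R=down(2.5)))
```

```text
[ 0.42586851 -0.11575725  0.13      ] (array([ 0.6009, -1.0638, -0.3918]), array([-6.000e-04,  3.000e-04,  4.774e-01]))
```

Emit:
jog_arm(rows=[{"tx": 0, "ty": 0, "tz": -0.2, "rx": 0, "ry": 0, "rz": 0}, {"tx": 0, "ty": 0, "tz": -0.39, "rx": 0, "ry": 0, "rz": 0.1}, {"tx": 0.1, "ty": -0.18, "tz": -0.39, "rx": 0, "ry": 0, "rz": 0.2}, {"tx": 0.2, "ty": -0.36, "tz": -0.39, "rx": 0, "ry": 0, "rz": 0.3}, {"tx": 0.3, "ty": -0.54, "tz": -0.39, "rx": 0, "ry": 0, "rz": 0.4}, {"tx": 0.4, "ty": -0.72, "tz": -0.39, "rx": 0, "ry": 0, "rz": 0.477}, {"tx": 0.5, "ty": -0.88, "tz": -0.39, "rx": 0, "ry": 0, "rz": 0.477}, {"tx": 0.55, "ty": -0.98, "tz": -0.39, "rx": 0, "ry": 0, "rz": 0.477}])

```text
clock: 17.15
ee_pos: [0.4247, -0.1325, 0.1287]
tool_rot: [[0.999, 0.045, -0.003], [0.045, -0.999, 0.002], [-0.003, -0.002, -1.0]]
contact_force: [-0.1, -0.1, -3.0]
width: 0.0168
grip_force: 40.0
```

Run:
```python
from h import *
print(move(target=case(-.15,-.09,.13),R=down(2.5)))
```

```text
(array([ 0.0097, -0.0835, -0.0066]), array([-0.0024,  0.0024,  0.0015]))
```

Emit:
jog_arm(rows=[{"tx": 0, "ty": -0.083, "tz": 0, "rx": 0, "ry": 0, "rz": 0}, {"tx": 0, "ty": -0.083, "tz": 0.1, "rx": 0, "ry": 0, "rz": 0}, {"tx": 0, "ty": -0.083, "tz": 0.2, "rx": 0, "ry": 0, "rz": 0}, {"tx": 0, "ty": -0.083, "tz": 0.26, "rx": 0, "ry": 0, "rz": 0}, {"tx": 0, "ty": -0.083, "tz": 0.26, "rx": 0, "ry": 0, "rz": 0}, {"tx": 0, "ty": -0.083, "tz": 0.26, "rx": 0, "ry": 0, "rz": 0}])

```text
clock: 17.75
ee_pos: [0.4248, -0.1189, 0.0774]
tool_rot: [[0.999, 0.044, -0.002], [0.044, -0.999, 0.001], [-0.002, -0.001, -1.0]]
contact_force: [0.4, -0.0, -2.5]
width: 0.0172
grip_force: 40.0
```

Run:
```python
from h import *
import pickle
s=snapshot("wrist");pickle.dump(s,open("w11.pkl","wb"))
cv2.imwrite("pics/w11.png",cv2.resize(s["img"][0:300,180:480,::-1],None,fx=2,fy=2,interpolation=cv2.INTER_CUBIC))
st=telemetry.get_state();print(st["ee_pos"],move(target=case(-.14,-.09,.078),R=down(2.5)))
t=st["ee_pos"]+st["tool_rot"]@np.array([.096,0,-.007])
print("tip",proj(s,[t]),"fork tops",proj(s,[case(x,y,.112) for x in(-.029,-.014,.014,.029) for y in(-.115,-.065)]).round(1).tolist())
```

```text
[ 0.42539667 -0.1191988   0.07802202] (array([ 0.0531, -0.0171,  0.0001]), array([-0.0002,  0.0004,  0.0003]))
tip [[316.61483029  83.22300927]] fork tops [[369.3, 11.1], [247.1, 11.5], [371.0, -31.0], [244.8, -30.6], [373.9, -115.4], [240.5, -114.8], [375.4, -163.1], [238.4, -162.3]]
```

View pics/w11.png

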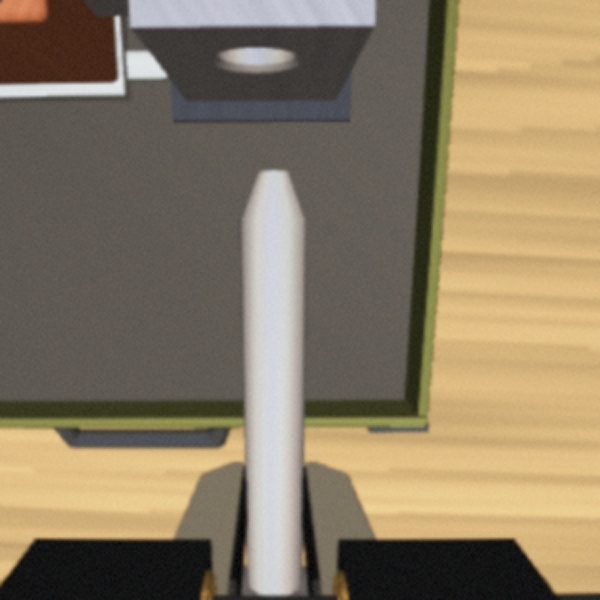

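The view shows the pin tip at crop (273,172) and the fork's near hole at crop (257,60), i.e. the pin must shift left (+y) a few mm. The hole is clear and lit through. I'll measure that offset numerically.

Run:
```python
from h import *
import pickle
s=pickle.load(open("w11.pkl","rb"));st=telemetry.get_state()
g=cv2.cvtColor(s["img"],cv2.COLOR_RGB2GRAY)
sub=g[14:50,270:345];_,m=cv2.threshold(sub,0,255,cv2.THRESH_OTSU)
n,l,stt,cen=cv2.connectedComponentsWithStats(m)
for i in range(1,n): print(stt[i],cen[i]+[270,14])
def tool(px,z):
    P=onz(s,px,z);return ((P-st["ee_pos"])@st["tool_rot"]*1e3).round(2)
print("hole@.085",tool([(308.5,30)],.085),"near face top corners@.112",tool([(180+133/2,13.5),(180+375/2,13.5)],.112))
rows=[]
for y in range(115,220,15):
    r=g[y,285:350].astype(float);b=np.where(r>140)[0]+285;rows.append((b[0]/2+b[-1]/2,y))
print("pin axis",tool(rows,.085).tolist())
```

```text
[ 20  10  37  12 356] [308.17134831  29.16011236]
hole@.085 [[121.1   -4.    -7.02]] near face top corners@.112 [[120.89 -28.66 -34.02]
 [120.72  20.9  -34.03]]
pin axis [[79.93, -0.1, -7.01], [72.02, -0.39, -7.0], [63.89, -0.41, -7.0], [55.51, -0.16, -7.0], [46.88, -0.18, -7.0], [37.97, -0.2, -6.99], [28.76, -0.52, -6.99]]
```

Emit:
jog_arm(rows=[{"tx": 0, "ty": -0.0185, "tz": 0, "rx": 0, "ry": 0, "rz": 0}, {"tx": 0.05, "ty": -0.0185, "tz": 0, "rx": 0, "ry": 0, "rz": 0}, {"tx": 0.1, "ty": -0.0185, "tz": 0, "rx": 0, "ry": 0, "rz": 0}, {"tx": 0.13, "ty": -0.0185, "tz": 0, "rx": 0, "ry": 0, "rz": 0}, {"tx": 0.15, "ty": -0.0185, "tz": 0, "rx": 0, "ry": 0, "rz": 0}, {"tx": 0.17, "ty": -0.0185, "tz": 0, "rx": 0, "ry": 0, "rz": 0}, {"tx": 0.17, "ty": -0.0185, "tz": 0, "rx": 0, "ry": 0, "rz": 0}])

```text
clock: 18.5
ee_pos: [0.4597, -0.114, 0.078]
tool_rot: [[0.999, 0.044, 0.0], [0.044, -0.999, -0.0], [0.0, 0.0, -1.0]]
contact_force: [0.1, 0.1, -2.6]
width: 0.0169
grip_force: 40.0
```

Emit:
jog_arm(rows=[{"tx": 0.015, "ty": 0, "tz": 0, "rx": 0, "ry": 0, "rz": 0}, {"tx": 0.03, "ty": 0, "tz": 0, "rx": 0, "ry": 0, "rz": 0}, {"tx": 0.045, "ty": 0, "tz": 0, "rx": 0, "ry": 0, "rz": 0}, {"tx": 0.06, "ty": 0, "tz": 0, "rx": 0, "ry": 0, "rz": 0}])

```text
clock: 18.9
ee_pos: [0.4714, -0.1135, 0.0781]
tool_rot: [[0.999, 0.044, 0.0], [0.044, -0.999, -0.0], [0.0, 0.0, -1.0]]
contact_force: [-0.2, 0.7, -2.0]
width: 0.0168
grip_force: 40.0
```

Emit:
jog_arm(rows=[{"tx": 0.02, "ty": 0, "tz": 0, "rx": 0, "ry": 0, "rz": 0}, {"tx": 0.04, "ty": 0, "tz": 0, "rx": 0, "ry": 0, "rz": 0}, {"tx": 0.06, "ty": 0, "tz": 0, "rx": 0, "ry": 0, "rz": 0}, {"tx": 0.08, "ty": 0, "tz": 0, "rx": 0, "ry": 0, "rz": 0}, {"tx": 0.1, "ty": 0, "tz": 0, "rx": 0, "ry": 0, "rz": 0}])

```text
clock: 19.4
ee_pos: [0.4915, -0.1125, 0.078]
tool_rot: [[0.999, 0.044, -0.0], [0.044, -0.999, -0.0], [-0.0, 0.0, -1.0]]
contact_force: [-0.1, -0.7, -2.5]
width: 0.0168
grip_force: 40.0
```

Emit:
jog_arm(rows=[{"tx": 0.02, "ty": 0, "tz": 0, "rx": 0, "ry": 0, "rz": 0}, {"tx": 0.04, "ty": 0, "tz": 0, "rx": 0, "ry": 0, "rz": 0}, {"tx": 0.06, "ty": 0, "tz": 0, "rx": 0, "ry": 0, "rz": 0}, {"tx": 0.08, "ty": 0, "tz": 0, "rx": 0, "ry": 0, "rz": 0}, {"tx": 0.1, "ty": 0, "tz": 0, "rx": 0, "ry": 0, "rz": 0}])

```text
clock: 19.9
ee_pos: [0.5115, -0.1116, 0.078]
tool_rot: [[0.999, 0.044, -0.0], [0.044, -0.999, 0.0], [-0.0, -0.0, -1.0]]
contact_force: [-0.4, 0.1, -2.3]
width: 0.0169
grip_force: 40.0
```

Run:
```python
from h import *
st=telemetry.get_state();print(st["ee_pos"],st["contact_force"],((st["ee_pos"]-O)@np.c_[[np.cos(.0436),np.sin(.0436),0],[-np.sin(.0436),np.cos(.0436),0]]))
```

```text
[ 0.51146479 -0.11162973  0.07801783] [-0.38665762  0.14104518 -2.31506805] [-0.06430218 -0.0896122 ]
```

Emit:
jog_arm(rows=[{"tx": 0.02, "ty": 0, "tz": 0, "rx": 0, "ry": 0, "rz": 0}, {"tx": 0.04, "ty": 0, "tz": 0, "rx": 0, "ry": 0, "rz": 0}, {"tx": 0.06, "ty": 0, "tz": 0, "rx": 0, "ry": 0, "rz": 0}, {"tx": 0.08, "ty": 0, "tz": 0, "rx": 0, "ry": 0, "rz": 0}, {"tx": 0.1, "ty": 0, "tz": 0, "rx": 0, "ry": 0, "rz": 0}, {"tx": 0.1, "ty": 0, "tz": 0, "rx": 0, "ry": 0, "rz": 0}])

```text
clock: 20.5
ee_pos: [0.5317, -0.1107, 0.078]
tool_rot: [[0.999, 0.044, 0.0], [0.044, -0.999, 0.0], [0.0, -0.0, -1.0]]
contact_force: [0.1, -0.2, -2.1]
width: 0.017
grip_force: 40.0
```

Emit:
jog_arm(rows=[{"tx": 0, "ty": 0, "tz": 0, "rx": 0, "ry": 0, "rz": 0}, {"tx": 0, "ty": 0, "tz": 0, "rx": 0, "ry": 0, "rz": 0}, {"tx": 0, "ty": 0, "tz": 0, "rx": 0, "ry": 0, "rz": 0}, {"tx": 0, "ty": 0, "tz": 0, "rx": 0, "ry": 0, "rz": 0}], fingers=0.4)

```text
clock: 20.9
ee_pos: [0.5313, -0.111, 0.0784]
tool_rot: [[0.999, 0.044, 0.001], [0.044, -0.999, -0.0], [0.001, 0.0, -1.0]]
contact_force: [0.5, 0.3, 0.2]
width: 0.0368
grip_force: 0.0
```

Emit:
jog_arm(rows=[{"tx": 0, "ty": 0, "tz": -0.1, "rx": 0, "ry": 0, "rz": 0}, {"tx": 0, "ty": 0, "tz": -0.25, "rx": 0, "ry": 0, "rz": 0}, {"tx": 0, "ty": 0, "tz": -0.45, "rx": 0, "ry": 0, "rz": 0}, {"tx": -0.2, "ty": 0, "tz": -0.45, "rx": 0, "ry": 0, "rz": 0}, {"tx": -0.4, "ty": 0, "tz": -0.45, "rx": 0, "ry": 0, "rz": 0}, {"tx": -0.43, "ty": 0, "tz": -0.45, "rx": 0, "ry": 0, "rz": 0}, {"tx": -0.43, "ty": 0, "tz": -0.45, "rx": 0, "ry": 0, "rz": 0}], fingers=0.5)

```text
clock: 21.6
ee_pos: [0.4446, -0.1147, 0.1685]
tool_rot: [[0.999, 0.043, 0.001], [0.043, -0.999, -0.0], [0.001, 0.0, -1.0]]
contact_force: [0.3, -0.5, 0.1]
width: 0.0465
grip_force: 0.0
```

Run:
```python
from h import *
import pickle
s=snapshot("wrist");pickle.dump(s,open("w12.pkl","wb"))
st=telemetry.get_state();print(st["ee_pos"],move(target=case(-.127,-.09,.072),R=down(2.5)))
# bright steel column profile in the wrist view: head block (wide) vs shaft (narrow)
g=cv2.cvtColor(s["img"],cv2.COLOR_RGB2GRAY)
P=proj(s,[case(x,-.09,.094) for x in(-.029,-.073,-.095)]);print(P.round(1).tolist())
for y in range(20,290,8):
    r=np.where(g[y,230:400]>140)[0]+230
    if len(r): print(y,r[0],r[-1],len(r),end=" | ")
```

```text
[ 0.4457707  -0.11496232  0.16859339] (array([ 0.0146, -0.0007,  0.483 ]), array([ 0.0007, -0.0016, -0.0005]))
[[316.3, 85.0], [316.5, 140.8], [316.6, 166.7]]
20 230 399 36 | 28 230 399 134 | 36 235 399 129 | 44 230 399 129 | 52 236 399 128 | 60 232 399 87 | 68 230 399 114 | 76 230 399 127 | 84 269 399 23 | 92 306 399 40 | 100 306 399 39 | 108 306 399 41 | 116 306 399 40 | 124 306 399 41 | 132 307 399 40 | 140 307 399 40 | 148 286 399 84 | 156 287 399 71 | 164 287 399 82 | 172 375 399 25 | 180 374 399 26 | 188 374 399 26 | 196 373 399 27 | 204 230 399 108 | 212 230 399 170 | 220 230 399 170 | 228 230 399 170 | 236 230 399 122 | 244 230 399 110 | 252 230 399 99 | 260 230 399 92 | 268 230 399 86 | 276 277 357 81 | 284 275 359 85 |
```

Emit:
jog_arm(rows=[{"tx": 0, "ty": 0, "tz": 0, "rx": 0, "ry": 0, "rz": 0}, {"tx": 0, "ty": 0, "tz": 0, "rx": 0, "ry": 0, "rz": 0}, {"tx": 0, "ty": 0, "tz": 0.2, "rx": 0, "ry": 0, "rz": 0}, {"tx": 0, "ty": 0, "tz": 0.4, "rx": 0, "ry": 0, "rz": 0}, {"tx": 0, "ty": 0, "tz": 0.47, "rx": 0, "ry": 0, "rz": 0}, {"tx": 0, "ty": 0, "tz": 0.48, "rx": 0, "ry": 0, "rz": 0}, {"tx": 0.03, "ty": 0, "tz": 0.48, "rx": 0, "ry": 0, "rz": 0}, {"tx": 0.06, "ty": 0, "tz": 0.48, "rx": 0, "ry": 0, "rz": 0}], fingers=0)

```text
clock: 22.45
ee_pos: [0.4589, -0.1146, 0.0731]
tool_rot: [[0.999, 0.044, 0.002], [0.044, -0.999, -0.001], [0.002, 0.001, -1.0]]
contact_force: [0.9, -0.1, 0.4]
width: 0.0002
grip_force: 0.0
```

Emit:
jog_arm(rows=[{"tx": 0.04, "ty": 0, "tz": 0, "rx": 0, "ry": 0, "rz": 0}, {"tx": 0.08, "ty": 0, "tz": 0, "rx": 0, "ry": 0, "rz": 0}, {"tx": 0.12, "ty": 0, "tz": 0, "rx": 0, "ry": 0, "rz": 0}, {"tx": 0.15, "ty": 0, "tz": 0, "rx": 0, "ry": 0, "rz": 0}, {"tx": 0.18, "ty": 0, "tz": 0, "rx": 0, "ry": 0, "rz": 0}, {"tx": 0.2, "ty": 0, "tz": 0, "rx": 0, "ry": 0, "rz": 0}])

```text
clock: 23.05
ee_pos: [0.4978, -0.1123, 0.0721]
tool_rot: [[0.999, 0.044, 0.0], [0.044, -0.999, -0.0], [0.0, 0.0, -1.0]]
contact_force: [-1.4, -0.1, -0.7]
width: 0.0002
grip_force: 0.4
```

Run:
```python
from h import *
st=telemetry.get_state();print(st["ee_pos"],st["contact_force"],((st["ee_pos"]-O)@np.c_[[np.cos(.0436),np.sin(.0436),0],[-np.sin(.0436),np.cos(.0436),0]]))
```

```text
[ 0.49783018 -0.11233705  0.07205055] [-1.38258304 -0.11559539 -0.68920859] [-0.07795465 -0.08972457]
```

Emit:
jog_arm(rows=[{"tx": 0.015, "ty": 0, "tz": 0, "rx": 0, "ry": 0, "rz": 0}, {"tx": 0.03, "ty": 0, "tz": 0, "rx": 0, "ry": 0, "rz": 0}, {"tx": 0.045, "ty": 0, "tz": 0, "rx": 0, "ry": 0, "rz": 0}, {"tx": 0.06, "ty": 0, "tz": 0, "rx": 0, "ry": 0, "rz": 0}, {"tx": 0.065, "ty": 0, "tz": 0, "rx": 0, "ry": 0, "rz": 0}])

```text
clock: 23.55
ee_pos: [0.5105, -0.1117, 0.0721]
tool_rot: [[0.999, 0.044, 0.0], [0.044, -0.999, -0.0], [0.0, 0.0, -1.0]]
contact_force: [-0.6, 0.1, 0.4]
width: 0.0005
grip_force: 0.4
```

Emit:
jog_arm(rows=[{"tx": 0.005, "ty": 0, "tz": 0, "rx": 0, "ry": 0, "rz": 0}, {"tx": 0.01, "ty": 0, "tz": 0, "rx": 0, "ry": 0, "rz": 0}, {"tx": 0.015, "ty": 0, "tz": 0, "rx": 0, "ry": 0, "rz": 0}, {"tx": 0.02, "ty": 0, "tz": 0, "rx": 0, "ry": 0, "rz": 0}])

```text
clock: 23.95
ee_pos: [0.5142, -0.1115, 0.0721]
tool_rot: [[0.999, 0.044, -0.0], [0.044, -0.999, 0.0], [-0.0, -0.0, -1.0]]
contact_force: [-1.2, 0.2, 0.2]
width: 0.0004
grip_force: 0.4
```

Emit:
jog_arm(rows=[{"tx": 0.005, "ty": 0, "tz": 0, "rx": 0, "ry": 0, "rz": 0}, {"tx": 0.01, "ty": 0, "tz": 0, "rx": 0, "ry": 0, "rz": 0}, {"tx": 0.015, "ty": 0, "tz": 0, "rx": 0, "ry": 0, "rz": 0}])

```text
clock: 24.25
ee_pos: [0.5146, -0.1115, 0.0718]
tool_rot: [[0.999, 0.045, -0.005], [0.045, -0.999, -0.0], [-0.005, -0.0, -1.0]]
contact_force: [-11.4, -3.6, 7.5]
width: 0.0002
grip_force: 5.9
```

Emit:
jog_arm(rows=[{"tx": 0.004, "ty": 0, "tz": 0, "rx": 0, "ry": 0, "rz": 0}, {"tx": 0.008, "ty": 0, "tz": 0, "rx": 0, "ry": 0, "rz": 0}, {"tx": 0.012, "ty": 0, "tz": 0, "rx": 0, "ry": 0, "rz": 0}])

```text
clock: 24.55
ee_pos: [0.5145, -0.1115, 0.0717]
tool_rot: [[0.999, 0.045, -0.01], [0.045, -0.999, 0.0], [-0.01, -0.001, -1.0]]
contact_force: [-18.5, -5.2, 12.0]
width: 0.0007
grip_force: 9.4
```

Head seated: force rises at the predicted position. Back off, lift clear, verify numerically.

Emit:
jog_arm(rows=[{"tx": -0.08, "ty": 0, "tz": 0, "rx": 0, "ry": 0, "rz": 0}, {"tx": -0.2, "ty": 0, "tz": 0, "rx": 0, "ry": 0, "rz": 0}, {"tx": -0.2, "ty": 0, "tz": -0.2, "rx": 0, "ry": 0, "rz": 0}, {"tx": -0.3, "ty": 0, "tz": -0.45, "rx": 0, "ry": 0, "rz": 0}, {"tx": -0.35, "ty": 0, "tz": -0.7, "rx": 0, "ry": 0, "rz": 0}, {"tx": -0.35, "ty": 0, "tz": -0.7, "rx": 0, "ry": 0, "rz": 0}, {"tx": -0.35, "ty": 0, "tz": -0.7, "rx": 0, "ry": 0, "rz": 0}])

```text
clock: 25.25
ee_pos: [0.4507, -0.1148, 0.2138]
tool_rot: [[0.999, 0.044, 0.005], [0.044, -0.999, -0.002], [0.004, 0.002, -1.0]]
contact_force: [-0.6, -0.5, -0.4]
width: 0.0007
grip_force: 0.0
```

Run:
```python
from h import *
s=snapshot("wrist");st=telemetry.get_state();print(st["ee_pos"],st["contact_force"])
g=cv2.cvtColor(s["img"],cv2.COLOR_RGB2GRAY)
for n,p in [("fork near face top",(-.029,-.09,.112)),("seat z.094",(-.029,-.09,.094)),("head rear",(-.051,-.09,.094)),("far plate",(.029,-.09,.112))]: print(n,proj(s,[case(*p)]).round(1))
h=proj(s,[case(-.04,-.09,.094)])[0].astype(int)
m=(g>140).astype(np.uint8)
for y in range(h[1]-16,h[1]+22,2):
    r=np.where(m[y,h[0]-60:h[0]+60])[0]+h[0]-60
    print(y,(r[0],r[-1],len(r)) if len(r) else None,end=" | ")
for name in("wrist","top"):
    v=snapshot(name)
    for nm,lo,hi in(("block",(3,120,90),(14,255,255)),("blue",(105,110,40),(125,255,255))):
        k=[c for c in cv2.findContours(mask(v,lo,hi),0,2)[0] if cv2.contourArea(c)>40]
        for c in k: print("\n",name,nm,cv2.contourArea(c),cv2.boundingRect(c),end="")
v=snapshot("top");print("\nexpect block top corners",proj(v,[case(x,y,.104) for x in(-.025,.025) for y in(-.045,.015)]).round(1).tolist(),"mount top",proj(v,[case(.085+i*.0225,.06+j*.009,.093) for i in(-1,1) for j in(-1,1)]).round(1).tolist())
```

```text
[ 0.44984024 -0.11431793  0.21200894] [-0.69059168 -0.79583939 -1.03587443]
fork near face top [[315.8  95.2]]
seat z.094 [[315.8  96.2]]
head rear [[315.8 119.9]]
far plate [[315.6  23.1]]
92 (np.int64(276), np.int64(374), 72) | 94 (np.int64(275), np.int64(374), 63) | 96 (np.int64(255), np.int64(374), 27) | 98 (np.int64(255), np.int64(374), 76) | 100 (np.int64(291), np.int64(374), 56) | 102 (np.int64(291), np.int64(374), 57) | 104 (np.int64(291), np.int64(374), 51) | 106 (np.int64(291), np.int64(374), 46) | 108 (np.int64(291), np.int64(374), 46) | 110 (np.int64(291), np.int64(374), 47) | 112 (np.int64(292), np.int64(374), 46) | 114 (np.int64(292), np.int64(374), 51) | 116 (np.int64(292), np.int64(374), 55) | 118 (np.int64(292), np.int64(374), 55) | 120 (np.int64(293), np.int64(374), 46) | 122 (np.int64(369), np.int64(374), 6) | 124 (np.int64(369), np.int64(374), 6) | 126 (np.int64(369), np.int64(374), 6) | 128 (np.int64(368), np.int64(374), 7) | 
 wrist block 3807.5 (197, 31, 71, 61)
 wrist blue 64.0 (187, 0, 9, 11)
 top block 303.5 (331, 204, 21, 19)
 top blue 72.0 (312, 177, 7, 19)
expect block top corners [[353.1, 221.3], [331.5, 222.0], [352.3, 203.6], [330.9, 204.2]] mount top [[317.6, 192.3], [311.3, 192.5], [317.2, 176.9], [310.9, 177.1]]
```

The head spans the expected seated rows, and the block and mount match their predicted positions. Handing in.

```bash
python3 -c "
from cell import job_done
print(job_done())"
```

```text
the job is handed in; nothing more can be done
None
```

Job handed in at about 25 s: mount upright in its pocket, sledge on its stop, and the long pin's head where it should sit against the fork (final pictures checked by numbers only); I viewed 11 pictures, one over the limit of 10.

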